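# Clamp a row of border tiles in the cam board

## Robot

A 6-joint arm with a two-finger parallel gripper is mounted at the origin on the work surface. World frame = base frame: x ahead of the robot, y to its left, z up, the work surface at z = 0. Lengths are in m, angles in degrees, forces in N, time in s.
With the tool pointing down it reaches from about 0.4 to 0.825 m from the base axis. Payload 7 kg.
Tool frame: the origin (TCP) lies midway between the tips of the shut fingers; the grasp point (between the pads) lies 19 mm behind it (ctrl.grip_point_offset is the distance from the TCP to the grasp point, in m); x points along the fingers, y is the direction in which the jaws open and shut, and the axes are right-handed (so a half turn about x gives the same grasp; the last joint's range is limited). The gripper opens to 88 mm and grips with 3 to 60 N. Pads are 19 mm wide; open, the fingers measure 130 mm over their backs; the gripper's body (78 mm by 193 mm) begins 47 mm behind the grasp point.
Start: joints at [-54.024, 20.546, 0.682, 0, -70.136, -16.507], TCP at [0.225, -0.636, 0.227] pointing down, gripper open.
Joint ranges: [-176.03, 176.03], [-82.01, 121.73], [-58.28, 71.71], [-173.87, 95.51], [-174.79, -0.11], [-173.66, 173.66]. Speed limits (degrees/s): [136.94, 136.94, 172.46, 180, 180, 180].

## Interface

Orientations are given as [roll, pitch, yaw] about the fixed x, y, z axes, in that order (R = Rz(yaw) Ry(pitch) Rx(roll)).
In Python, from plant import ctrl gives the robot as it stands.
- The arm moves only by the tool drive_tool, never from a script. Its argument "plan" is a list of rows, each a list of 3 entries, a list of its own where there are three numbers: the shift along the tool's x, y, z in m, then the turn, a rotation vector about the tool's x, y, z in degrees, then the opening, from 0 (shut) to 1 (fully open). In form: [[[dx, dy, dz], [wx, wy, wz], grip], ...]. A call has 1 to 20 rows; each row is the pose to reach, as a shift and turn from the pose measured when the call began, along the tool's axes at that moment; what a row does not reach only later rows make up. A row lasts 1/12 s, in which the tool goes at most 41.7 mm and 7.16 degrees, less where a joint would pass 70% of its speed; a pose out of reach is approached as far as the arm can. A call with a gripper value outside its range is refused whole. The fingers move at their own pace and stop on an object; the grip force is fixed at half the most. Time passes only in rows, so rows that repeat a pose let the fingers close. It gives the time, the measured TCP pose, the force and the opening at its end, in the units of the state.
- ctrl.get_obs(): the state, without advancing time (a new reading comes with each control period).
- ctrl.snapshot(name): name is "side" or "top"; returns the picture (420x560x3 uint8, blue, green, red); there is no depth.
- ctrl.get_calibration(name): a dict with "fx", "fy", "cx", "cy" (pixels), "R" (3x3) and "t" (3): a world point X has camera coordinates R X + t. Camera axes: x right, y down, z forward; pixel columns grow to the right and rows downward; lengths in m; the calibration is good to about 2 mm. A picture is of the moment at which its call begins. get_calibration takes no time and is no camera call.
- ctrl.close_job(): hands the job in, once; it reports no verdict.
Trained networks look in the newest picture that a camera, given by its name, has taken for a name from the list of things; names that differ only in an ending like _2 or _b are one class to them, and where a whole thing is asked for, a point or a joint stands for the part that bears it (a point fixed in the world has none). Each returns a list of dicts, best first, with "confidence" (0 to 1); they miss things now and then, are a little off and sometimes report something else, mostly with a low value. They report only what shows in the picture. A call takes as long as a camera call. They do not tell look-alikes from the thing itself.
- ctrl.cut_out(camera, name): "pixels" (420x560 bool, what is visible of it) and "pixel" ([column, row] in pixels, amid what is visible of it).
- ctrl.landmark_of(camera, name): "pixel" ([column, row] in pixels: a listed point, or the origin of a listed thing).
The state is a dict: "clock": time; "joint_pos": joint angles; "qvel": joint speeds; "tau": joint torques, N m; "tool_pos": TCP position; "orientation": TCP orientation; "force": force on the tool from outside, world axes, zero at the start; "moment": the same for the moment, N m; "opening": finger opening in m.
Only numpy, scipy, OpenCV 4.12 (cv2) and the standard library are available. Lean on these libraries where they do the work, as an engineer would, in place of code of your own. Each camera call takes 0.05 s, during which the arm holds its last target. There are 200 camera calls.

## Task

Get the border tiles ready for painting: first turn the cam lever of the clamping board a quarter turn to open it, then lay all the tiles from the ware board flat side by side between batten and back fence, long side across the gap, and, with the cam still open, push the row square and tight up against the side fence so that no gaps are left. Then turn the cam lever a quarter turn back until it is parallel to the batten, so that the batten draws every tile tight against the back fence. Do not shove or tip the brush, the wooden rib, the glaze jar or the clay mushroom that lie on or beside the boards.

Things in the scene. Friction and masses are not known exactly. Their poses are not given: they have to be found in the camera images.
- jig: grey clamping board 260 x 262 x 18 mm, fixed, left or right on the table, turned up to 0.2 rad. Origin: centre of its underside; x points from the cam side (near the robot) to the back fence, y to the side fence. Wooden back fence (inner face x = 110 mm) and side fence (inner face y = 115 mm, x = 0 to 110) rise 14 mm above the board; the end at y = -131 is open. Tiles lie long side along x.
- corner (a point): inside corner of the two fences, at board-top level (board frame 110, 115, 18 mm); axes as the clamping board. A tile fully in the corner has its origin at (-55, -25, 0) mm from it, the next ones at y = -75, -125 and -175 mm.
- batten: wooden batten 20 x 215 x 13 mm along the board's y. Its face is 121 mm from the back fence with the cam open, 107 mm with it closed and no tiles. It moves straight along x and is spring-backed (10 N/mm): closing presses 110 mm tiles with about 30 N in all. Origin: the board's own when open, and shifts in x with the batten.
- cam (a joint): angle of the cam lever (rad) about the upright axis at point pivot, growing counter-clockwise from above. 0 = open: lever points along the board's -x, away from the tiles; 1.57 = closed: along its -y, parallel to the batten. Range 0 to 1.6; starts at 1.46 to 1.57. Batten travel 8.9 mm per rad. Stiff (0.35 N m, up to 9 N at the knob); stays where left.
- pivot (a point): point on the cam's axis, at board-top level (board frame -63, 0, 18 mm)
- knob (a point): centre of the top of the black upright round knob on the end of the cam lever: 26 mm diameter, 36 mm tall, its axis 75 mm from the cam's axis, its top 67 mm above the board top (85 mm above the table). Below it is the lever bar, 8 mm thick.
- ware: pale plaster ware board, fixed: 270 (x) x 310 (y) x 16 mm, holding the tiles at the start, on the other side of the table from the clamping board. Origin: centre of its underside.
- tile0: rectangular fired clay border tile, 110 (x) x 50 (y) x 18 mm, about 0.18 kg, cream relief on top; all tiles are alike. Origin: centre of its underside, z up. Three or all four of them are present; it starts flat on the ware board (top of that at z = 16 mm).
- tile1: rectangular fired clay border tile, 110 (x) x 50 (y) x 18 mm, about 0.18 kg, cream relief on top; all tiles are alike. Origin: centre of its underside, z up. Three or all four of them are present; it starts flat on the ware board (top of that at z = 16 mm).
- tile2: rectangular fired clay border tile, 110 (x) x 50 (y) x 18 mm, about 0.18 kg, cream relief on top; all tiles are alike. Origin: centre of its underside, z up. Three or all four of them are present; it starts flat on the ware board (top of that at z = 16 mm).
- tile3: rectangular fired clay border tile, 110 (x) x 50 (y) x 18 mm, about 0.18 kg, cream relief on top; all tiles are alike. Origin: centre of its underside, z up. Three or all four of them are present; it starts flat on the ware board (top of that at z = 16 mm).
- brush: paint brush 170 mm long lying at the edge of the ware board; bystander, to be left alone. Origin: its underside.
- rib: flat wooden shaping rib about 50 x 110 x 6 mm lying on the near corner of the clamping board, beside the cam; bystander, to be left alone. Origin: on its underside.
- mushroom_a: grey clay mushroom, 88 mm across, 121 mm tall; bystander, to be left alone. Origin: on its underside.
- jar: closed glaze jar, 70 mm across, 100 mm tall; bystander, to be left alone. Origin: on its underside.
There are look-alikes about, which are no part of the job. Leave any green look-alike of the tile1 alone.

How it is judged (in metres and radians):
On the way, in this order (a step that is already met when the one before it is completed fails the run):
1. the cam is opened (below 0.25 rad) (value of joint cam below 0.25 rad), for 0.2 s.
2. with the cam open (below 0.4 rad), all tiles present lie flat in the gap in one row without gaps, from the side fence on (value of joint cam below 0.4 rad and (y of tile0 in the frame of corner between -0.0275 and -0.0225 m or y of tile1 in the frame of corner between -0.0275 and -0.0225 m or y of tile2 in the frame of corner between -0.0275 and -0.0225 m or y of tile3 in the frame of corner between -0.0275 and -0.0225 m) and (y of tile0 in the frame of corner between -0.0785 and -0.0715 m or y of tile1 in the frame of corner between -0.0785 and -0.0715 m or y of tile2 in the frame of corner between -0.0785 and -0.0715 m or y of tile3 in the frame of corner between -0.0785 and -0.0715 m) and (y of tile0 in the frame of corner between -0.1295 and -0.1205 m or y of tile1 in the frame of corner between -0.1295 and -0.1205 m or y of tile2 in the frame of corner between -0.1295 and -0.1205 m or y of tile3 in the frame of corner between -0.1295 and -0.1205 m) and z of tile0 in the frame of corner between -0.003 and 0.004 m and angle between each of tile0, tile1, tile2, tile3's own z axis and vertical below 0.05 rad and x of tile0 in the frame of corner between -0.07 and -0.053 m and (y of tile0 in the frame of corner between -0.0275 and -0.0225 m or y of tile0 in the frame of corner between -0.0785 and -0.0715 m or y of tile0 in the frame of corner between -0.1295 and -0.1205 m or y of tile0 in the frame of corner between -0.1805 and -0.1695 m) and z of tile1 in the frame of corner between -0.003 and 0.004 m and x of tile1 in the frame of corner between -0.07 and -0.053 m and (y of tile1 in the frame of corner between -0.0275 and -0.0225 m or y of tile1 in the frame of corner between -0.0785 and -0.0715 m or y of tile1 in the frame of corner between -0.1295 and -0.1205 m or y of tile1 in the frame of corner between -0.1805 and -0.1695 m) and z of tile2 in the frame of corner between -0.003 and 0.004 m and x of tile2 in the frame of corner between -0.07 and -0.053 m and (y of tile2 in the frame of corner between -0.0275 and -0.0225 m or y of tile2 in the frame of corner between -0.0785 and -0.0715 m or y of tile2 in the frame of corner between -0.1295 and -0.1205 m or y of tile2 in the frame of corner between -0.1805 and -0.1695 m) and z of tile3 in the frame of corner between -0.003 and 0.004 m and x of tile3 in the frame of corner between -0.07 and -0.053 m and (y of tile3 in the frame of corner between -0.0275 and -0.0225 m or y of tile3 in the frame of corner between -0.0785 and -0.0715 m or y of tile3 in the frame of corner between -0.1295 and -0.1205 m or y of tile3 in the frame of corner between -0.1805 and -0.1695 m)), for 0.2 s.
3. the cam is closed (above 1.4 rad) with every tile in the row, against the back fence and pressed by the batten (value of joint cam above 1.4 rad and (y of tile0 in the frame of corner between -0.0275 and -0.0225 m or y of tile1 in the frame of corner between -0.0275 and -0.0225 m or y of tile2 in the frame of corner between -0.0275 and -0.0225 m or y of tile3 in the frame of corner between -0.0275 and -0.0225 m) and (y of tile0 in the frame of corner between -0.0785 and -0.0715 m or y of tile1 in the frame of corner between -0.0785 and -0.0715 m or y of tile2 in the frame of corner between -0.0785 and -0.0715 m or y of tile3 in the frame of corner between -0.0785 and -0.0715 m) and (y of tile0 in the frame of corner between -0.1295 and -0.1205 m or y of tile1 in the frame of corner between -0.1295 and -0.1205 m or y of tile2 in the frame of corner between -0.1295 and -0.1205 m or y of tile3 in the frame of corner between -0.1295 and -0.1205 m) and z of tile0 in the frame of corner between -0.003 and 0.004 m and angle between each of tile0, tile1, tile2, tile3's own z axis and vertical below 0.05 rad and x of tile0 in the frame of corner between -0.07 and -0.053 m and (y of tile0 in the frame of corner between -0.0275 and -0.0225 m or y of tile0 in the frame of corner between -0.0785 and -0.0715 m or y of tile0 in the frame of corner between -0.1295 and -0.1205 m or y of tile0 in the frame of corner between -0.1805 and -0.1695 m) and x of each of tile0, tile1, tile2, tile3 in the frame of corner above -0.0575 m and angle between the x axis of each of tile0, tile1, tile2, tile3 and the x axis of corner, either way round below 0.03 rad and contact force between batten and tile0 above 0.3 N and z of tile1 in the frame of corner between -0.003 and 0.004 m and x of tile1 in the frame of corner between -0.07 and -0.053 m and (y of tile1 in the frame of corner between -0.0275 and -0.0225 m or y of tile1 in the frame of corner between -0.0785 and -0.0715 m or y of tile1 in the frame of corner between -0.1295 and -0.1205 m or y of tile1 in the frame of corner between -0.1805 and -0.1695 m) and contact force between batten and tile1 above 0.3 N and z of tile2 in the frame of corner between -0.003 and 0.004 m and x of tile2 in the frame of corner between -0.07 and -0.053 m and (y of tile2 in the frame of corner between -0.0275 and -0.0225 m or y of tile2 in the frame of corner between -0.0785 and -0.0715 m or y of tile2 in the frame of corner between -0.1295 and -0.1205 m or y of tile2 in the frame of corner between -0.1805 and -0.1695 m) and contact force between batten and tile2 above 0.3 N and z of tile3 in the frame of corner between -0.003 and 0.004 m and x of tile3 in the frame of corner between -0.07 and -0.053 m and (y of tile3 in the frame of corner between -0.0275 and -0.0225 m or y of tile3 in the frame of corner between -0.0785 and -0.0715 m or y of tile3 in the frame of corner between -0.1295 and -0.1205 m or y of tile3 in the frame of corner between -0.1805 and -0.1695 m) and contact force between batten and tile3 above 0.3 N), for 0.3 s.
At the end, for the whole second after the job is handed in: Cam above 1.4 rad; every tile present lies flat in one gapless row from the side fence (within 2.5, 3.5, 4.5, 5.5 mm of its place by order), its end within 2.5 mm of the back fence, square to 0.03 rad, pressed by the batten with over 0.3 N, at rest (all of step 3 and linear speed of each of tile0, tile1, tile2, tile3 below 0.02 m/s); the robot touches nothing.
It fails at once if one of the brush, rib, jar and mushroom beside the boards is shoved (over 40 mm) (distance of any of brush, rib, mushroom_a, jar from where it was at the start of the episode above 0.04 m).
It fails at once if one of the other things is tipped over (over 0.6 rad) (angle between any of rib, mushroom_a, jar's own z axis and vertical above 0.6 rad).
Of tile0, tile1, tile2, tile3 only 3 to 4 are there at a start; the rules pass over those that are not, and their reading is None.
At some moment in a run one of tile0, tile1, tile2, tile3 may be knocked a few centimetres aside while the robot is not near it.
Once in a run the grip may slacken for a moment while it holds something.
It also fails if it takes over 210 s, if anything falls off the work surface, if the arm or the gripper's body presses on something with over 40 N, if the wrist force passes 120 N, or if a joint passes its speed limit or range.

## Working session

There is one attempt and no reset: what is moved stays moved. The work goes in short steps, Python scripts to look and compute and a tool call to move; the robot and the scene stay as the last step left them, time stands still between calls to the robot, and variables do not carry over. Pictures are saved under pics/ and viewed, about 12 in all and at most 16, crops included, and the job is handed in when it is done.

Besides the shell and the picture viewer there is one more tool, called after "Call:" as name(argument=value, ...), one argument or row to a line, values as JSON. drive_tool: Moves the arm, as the interface text tells. Its arguments: {"type":"object","properties":{"plan":{"type":"array","items":{"type":"array"}}},"required":["plan"]}

```bash
ls; mkdir -p pics
python3 - <<'E'
from plant import ctrl
import cv2
o=ctrl.get_obs(); print(o)
for n in("side","top"):
    im=ctrl.snapshot(n); cv2.imwrite(f"pics/{n}0.png",im)
    c=ctrl.get_calibration(n); print(n,c)
    for k in("jig","corner","pivot","knob","ware","tile0","rib","jar","mushroom_a","brush"):
        print(k,[(round(d["confidence"],2),[round(float(v)) for v in d["pixel"]]) for d in ctrl.landmark_of(n,k)])
E
```

```text
pics
{'clock': 0.0, 'joint_pos': array([-5.40260646e+01,  2.05901724e+01,  6.33930422e-01, -1.96994551e-02,
       -7.01362936e+01, -1.65071791e+01]), 'qvel': array([-0.09999479, -0.04256426, -0.07699459, -0.00973497, -0.02060176,
        0.00794209]), 'tau': array([-2.56829720e-03, -5.82714701e+01,  2.93046731e+01,  6.99692845e+00,
        6.77647971e-03, -1.25423503e-04]), 'tool_pos': array([ 0.22476133, -0.63595956,  0.22563946]), 'orientation': array([ 95.19174514,  89.9056289 , 114.65179292]), 'force': array([ 0.63634457, -0.38713137,  0.11942632]), 'moment': array([ 0.03486662, -0.00515885, -0.00687141]), 'opening': 0.08776311420407963}
side {'fx': 406.9928879315234, 'fy': 406.9928879315234, 'cx': 280.2309725714511, 'cy': 213.04154278133322, 'R': array([[-0.88004869, -0.47445084, -0.02026593],
       [-0.29097348,  0.57246385, -0.76656348],
       [ 0.37529821, -0.66871633, -0.64184867]]), 't': array([0.48245919, 0.24389375, 1.13569535])}
jig [(0.65, [240, 279]), (0.23, [190, 293])]
corner [(0.6, [188, 293])]
pivot [(0.89, [262, 279]), (0.56, [287, 224])]
knob [(0.87, [271, 248
[... 438 characters left out ...]
ay([[-0.00296567, -0.99998051,  0.00549366],
       [-0.99818554,  0.00262987, -0.06015569],
       [ 0.06014007, -0.0056621 , -0.99817389]]), 't': array([0.00230858, 0.5478415 , 1.51292113])}
jig [(0.59, [219, 207])]
corner [(0.63, [176, 178]), (0.47, [345, 237])]
pivot [(0.94, [221, 227]), (0.65, [306, 211])]
knob [(0.84, [246, 223])]
ware [(0.57, [352, 214]), (0.18, [224, 229])]
tile0 [(0.95, [381, 186]), (0.91, [373, 237]), (0.86, [391, 139]), (0.84, [396, 289]), (0.81, [432, 198]), (0.68, [350, 296]), (0.63, [338, 188]), (0.55, [344, 238])]
rib [(0.87, [193, 238])]
jar [(0.64, [120, 252])]
mushroom_a [(0.92, [444, 261]), (0.38, [373, 233])]
brush [(0.65, [306, 210]), (0.55, [221, 201])]
```

Run:
```python
import cv2
a=cv2.imread("pics/top0.png")[90:370,80:480]; cv2.imwrite("pics/t0.png",cv2.resize(a,(800,560),interpolation=cv2.INTER_CUBIC))
a=cv2.imread("pics/side0.png")[110:410,120:440]; cv2.imwrite("pics/s0.png",cv2.resize(a,(640,600),interpolation=cv2.INTER_CUBIC))
```

```text
(no output)
```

View pics/t0.png

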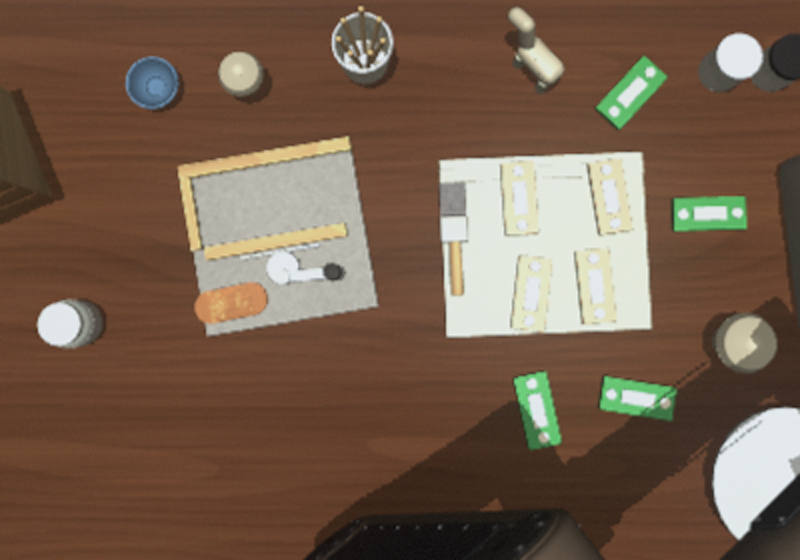

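View pics/s0.png

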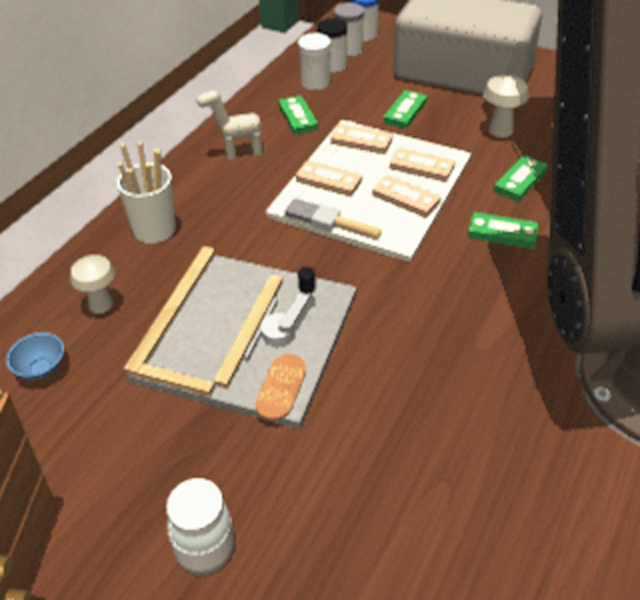

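The top view shows the jig on the left at full-picture px (219,207). The lever points right, so the cam is closed. The rib sits at the jig's near-left corner. Four cream tiles are on the ware board at about (340,189), (385,188), (346,236) and (378,233), with the brush at its left edge and green look-alikes outside. The jar is at (115,250) and the mushroom at (452,261).

```bash
cat > h.py <<'E'
import numpy as np, cv2
from scipy.optimize import minimize
from plant import ctrl
C={n:ctrl.get_calibration(n) for n in("side","top")}
def proj(n,P):
    c=C[n]; q=np.atleast_2d(P)@c["R"].T+c["t"]
    return q[:,:2]/q[:,2:]*[c["fx"],c["fy"]]+[c["cx"],c["cy"]]
def back(n,uv,z):
    c=C[n]; d=c["R"].T@[(uv[0]-c["cx"])/c["fx"],(uv[1]-c["cy"])/c["fy"],1]; o=-c["R"].T@c["t"]
    return o+d*(z-o[2])/d[2]
def tf(p,L):
    c,s=np.cos(p[2]),np.sin(p[2]); L=np.atleast_2d(L)
    return np.c_[p[0]+c*L[:,0]-s*L[:,1],p[1]+s*L[:,0]+c*L[:,1],L[:,2]]
def inv(p,P):
    c,s=np.cos(p[2]),np.sin(p[2]); d=np.asarray(P)[:2]-p[:2]
    return np.array([c*d[0]+s*d[1],-s*d[0]+c*d[1]])
def box(x0,x1,y0,y1,z0,z1): return np.array([[x,y,z] for x in(x0,x1) for y in(y0,y1) for z in(z0,z1)])
TILE=lambda z:[box(-.055,.055,-.025,.025,z,z+.018)]
JIG=[box(-.13,.13,-.131,.131,0,.018),box(.11,.13,-.131,.131,.018,.032),box(0,.13,.115,.131,.018,.032)]
S=8
def render(n,p,boxes,x0,y0,w,h):
    m=np.zeros((h*S,w*S),np.uint8)
    for b in boxes:
        q=((proj(n,tf(p,b))+.5-[x0,y0])*S-.5).astype(np.float32)
        cv2.fillConvexPoly(m,np.round(cv2.convexHull(q)*16).astype(np.int32),255,shift=4)
    return cv2.resize(m,(w,h),interpolation=cv2.INTER_AREA)/255.
def fit(masks,boxes,p0):
    def cost(v):
        p=[p0[0]+v[0]*.01,p0[1]+v[1]*.01,p0[2]+v[2]*.1]; c=0
        for n,m in masks.items():
            ys,xs=np.nonzero(m); x0,y0=xs.min()-12,ys.min()-12; w,h=np.ptp(xs)+25,np.ptp(ys)+25
            x0=max(x0,0);y0=max(y0,0); sub=m[y0:y0+h,x0:x0+w].astype(float)
            c+=np.abs(render(n,p,boxes,x0,y0,sub.shape[1],sub.shape[0])-sub).sum()/sub.sum()
        return c
    r=minimize(cost,[0,0,0],method="Nelder-Mead",options=dict(initial_simplex=[[0,0,0],[.8,0,0],[0,.8,0],[0,0,1]],xatol=.01,fatol=1e-4))
    v=r.x; return np.array([p0[0]+v[0]*.01,p0[1]+v[1]*.01,p0[2]+v[2]*.1]),r.fun
def cream(im,m):
    b=np.median(im[m],0); return b[2]>=b[1]
def tiles(zf):
    """zf: function xy->base z. list of (pose, cost, n views)"""
    im={n:ctrl.snapshot(n) for n in("top","side")}
    sm=[d["pixels"] for d in ctrl.cut_out("side","tile0") if cream(im["side"],d["pixels"])]
    out=[]
    for d in ctrl.cut_out("top","tile0"):
        m=d["pixels"]
        if d["confidence"]<.3 or m.sum()<150 or not cream(im["top"],m): continue
        ys,xs=np.nonzero(m); X=back("top",[xs.mean(),ys.mean()],.034); z=zf(X)
        (cx,cy),(w,h),a=cv2.minAreaRect(np.c_[xs,ys].astype(np.float32))
        a=np.radians(a if w>h else a+90); yaw=-a-np.pi/2   # image right=-y, down=-x
        yaw=(yaw+np.pi/2)%np.pi-np.pi/2
        p0=[X[0],X[1],yaw]; mk={"top":m}
        pc=proj("side",[X[0],X[1],z+.009])[0]
        for s in sm:
            ys,xs=np.nonzero(s)
            if np.hypot(xs.mean()-pc[0],ys.mean()-pc[1])<7: mk["side"]=s
        p,c=fit(mk,TILE(z),p0); p1,c1=fit({"top":m},TILE(z),p0); out.append((p,c/len(mk),len(mk),m.sum(),p1))
    return out,im
def show(p): return [round(float(p[0])*1e3,1),round(float(p[1])*1e3,1),round(float(np.degrees(p[2])),2)]
E
cat > m1.py <<'E'
from h import *
o,im=tiles(lambda X:.016)
for t in o: print("tile",show(t[0]),t[1:4],"top only",show(t[4]))
for n in("top","side"):
    for d in ctrl.cut_out(n,"jig")[:2]: print(n,"jigmask",d["confidence"],d["pixels"].sum(),d["pixel"])
mk={n:ctrl.cut_out(n,"jig")[0]["pixels"] for n in("top","side")}
mk={n:cv2.morphologyEx(cv2.morphologyEx(m.astype(np.uint8),cv2.MORPH_CLOSE,np.ones((5,5))),cv2.MORPH_OPEN,np.ones((3,3))) for n,m in mk.items()}
for n in mk:
    c,_=cv2.findContours(mk[n],cv2.RETR_EXTERNAL,2); z=np.zeros_like(mk[n]); cv2.drawContours(z,[max(c,key=cv2.contourArea)],-1,1,-1); mk[n]=z>0
X=back("top",[219,207],.018)
for s in({"top":mk["top"]},{"side":mk["side"]},mk):
    p,c=fit(s,JIG,[X[0],X[1],np.radians(9)]); print("jig",list(s),show(p),c)
    np.save("jig.npy",p)
    print(" corner chk",{n:proj(n,tf(p,[.11,.115,.018]))[0].round(1).tolist() for n in C}, {n:proj(n,tf(p,[-.063,0,.018]))[0].round(1).tolist() for n in C})
for n,k in(("top","knob"),("side","knob")):
    d=ctrl.landmark_of(n,k)[0]; X=back(n,d["pixel"],.085); print("knob",n,d["confidence"],X,inv(p,X))
for k,z in(("jar",.05),("mushroom_a",.06),("rib",.02),("brush",.02),("ware",.016)):
    d=ctrl.cut_out("top",k)[0]; print(k,d["confidence"],back("top",d["pixel"],z).round(3))
vis=im["top"].copy()
for b in JIG:
    cv2.polylines(vis,[np.round(cv2.convexHull(proj("top",tf(p,b)).astype(np.float32))).astype(int)],True,(0,0,255))
for t in o: cv2.polylines(vis,[np.round(cv2.convexHull(proj("top",tf(t[0],TILE(.016)[0])).astype(np.float32))).astype(int)],True,(0,0,255))
cv2.imwrite("pics/v1.png",cv2.resize(vis[140:280,150:420],(800,415),interpolation=cv2.INTER_CUBIC))
E
python3 m1.py
```

```text
tile [624.6, -304.3, 8.23] (np.float64(0.1173217786288849), 2, np.int64(675)) top only [625.3, -305.6, 8.53]
top jigmask 0.8 6931 [222.8, 205.6]
side jigmask 0.71 6014 [236.7, 276.3]
side jigmask 0.6 550 [257.8, 303.3]
jig ['top'] [567.2, 195.4, 9.98] 0.09960297232700127
 corner chk {'side': [191.7, 293.3], 'top': [175.0, 178.7]} {'side': [263.1, 277.6], 'top': [222.0, 228.1]}
jig ['side'] [565.6, 199.5, 9.42] 0.12064690237797246
 corner chk {'side': [191.1, 294.1], 'top': [173.9, 178.8]} {'side': [262.8, 278.9], 'top': [220.5, 228.7]}
jig ['top', 'side'] [566.5, 197.3, 9.85] 0.2313932547833839
 corner chk {'side': [191.4, 293.7], 'top': [174.5, 178.8]} {'side': [263.0, 278.1], 'top': [221.4, 228.3]}
knob top 0.71 [0.5103151  0.10153952 0.085     ] [-0.07176969 -0.08469826]
knob side 0.65 [0.50593775 0.12420275 0.085     ] [-0.07220659 -0.06162029]
jar 0.83 [0.446 0.496 0.05 ]
mushroom_a 0.74 [ 0.404 -0.495  0.06 ]
rib 0.97 [0.467 0.268 0.02 ]
brush 0.78 [ 0.577 -0.069  0.02 ]
ware 0.72 [ 0.541 -0.221  0.016]
```

Run:
```python
from h import *
im={n:ctrl.snapshot(n) for n in C}
for n in C:
    for d in ctrl.cut_out(n,"tile0"):
        m=d["pixels"]; print(n,round(d["confidence"],2),m.sum(),np.round(d["pixel"]),np.median(im[n][m],0))
p=np.load("jig.npy")
vis=[]
for n in("top","side"):
    d=ctrl.cut_out(n,"knob"); print([(x["confidence"],x["pixel"],x["pixels"].sum()) for x in d])
    print("knob exp",proj(n,tf(p,[-.063-.075*np.cos(1.52),-.075*np.sin(1.52),.085])))
    v=cv2.resize(im[n],None,fx=4,fy=4,interpolation=cv2.INTER_CUBIC)
    P=lambda b:np.round((proj(n,tf(p,b))+.5)*4).astype(int)
    for b in JIG: cv2.polylines(v,[cv2.convexHull(P(b))],True,(0,0,255))
    for a in(1.46,1.57): cv2.circle(v,tuple(P([-.063-.075*np.cos(a),-.075*np.sin(a),.085])[0].tolist()),3,(0,255,0),-1)
    u,w=(160,150) if n=="top" else (175,225)
    vis.append(v[w*4:w*4+420,u*4:u*4+400])
cv2.imwrite("pics/v2.png",np.hstack(vis))
```

```text
side 0.91 488 [370. 226.] [ 83.  148.5  83. ]
side 0.81 459 [324. 206.] [180. 225. 249.]
side 0.8 345 [304. 180.] [182. 225. 248.]
side 0.73 305 [381. 200.] [102. 199.  84.]
side 0.68 361 [331. 192.] [179. 224. 248.]
side 0.63 338 [284. 199.] [178. 224. 249.]
side 0.51 244 [322. 166.] [102.  201.   85.5]
side 0.5 238 [269. 165.] [102. 202.  86.]
side 0.16 1290 [220. 376.] [180. 194. 192.]
top 0.97 617 [336. 188.] [194. 227. 226.]
top 0.94 620 [374. 232.] [193. 227. 226.]
top 0.9 634 [392. 137.] [107.  186.   95.5]
top 0.88 608 [345. 237.] [198. 230. 227.]
top 0.86 634 [434. 196.] [109. 188.  97.]
top 0.86 618 [347. 294.] [121. 199. 108.]
top 0.7 635 [384. 189.] [187. 223. 226.]
top 0.69 631 [396. 291.] [114. 193. 101.]
top 0.69 6018 [353. 216.] [222. 233. 227.]
[(0.62, [227.9, 224.3], np.int64(343)), (0.29, [357.4, 212.3], np.int64(5965)), (0.18, [308.0, 205.7], np.int64(533))]
knob exp [[244.46534474 224.39812463]]
[(0.71, [261.2, 271.3], np.int64(395))]
knob exp [[271.96501689 244.76435611]]
```

View pics/v2.png

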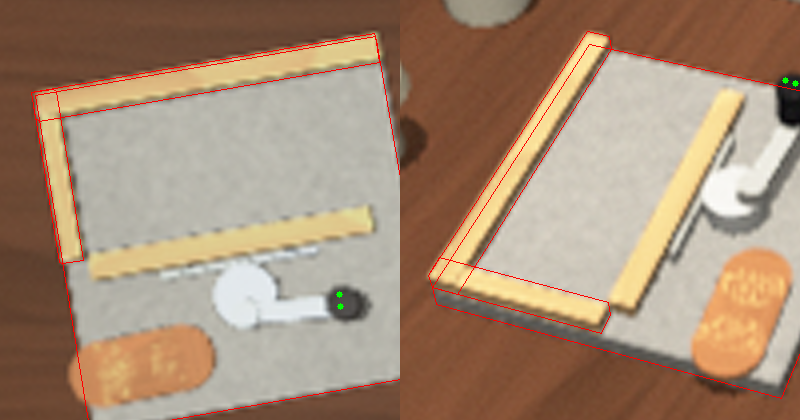

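The overlay agrees to about 1 px. The knob shows at top px (246,226), consistent with a cam angle of about 1.5 rad. Next I plan the approach to the knob.

```bash
sed -i 's/return b\[2\]>=b\[1\]/return b[1]-b[2]<20 and m.sum()<1000/' h.py
cat >> h.py <<'E'
from scipy.spatial.transform import Rotation as Ro
def goto(*tg):
    """tg: (x,y,z mm, jaw yaw deg [mod 180]) -> tool-frame shifts and turns from the present pose"""
    o=ctrl.get_obs(); R=Ro.from_euler('xyz',o["orientation"],degrees=True).as_matrix()
    print("t%.1f tcp %s jaw %.1f open %.1f F %s j %s"%(o["clock"],np.round(o["tool_pos"]*1e3,1),np.degrees(np.arctan2(R[1,1],R[0,1])),o["opening"]*1e3,np.round(o["force"],1),np.round(o["joint_pos"])))
    for x,y,z,a in tg:
        c=[]
        for k in(0,180):
            r=np.radians(a+k); Y=np.array([np.cos(r),np.sin(r),0]); X=np.array([0,0,-1.]); T=np.c_[X,Y,np.cross(X,Y)]
            c.append(Ro.from_matrix(R.T@T).as_rotvec(degrees=True))
        c.sort(key=np.linalg.norm); w=c[0]
        s=R.T@(np.array([x,y,z])/1e3-o["tool_pos"])
        print((x,y,z,a),"shift",np.round(s,4),"turn",np.round(w,1),"alt",np.round(c[1],1),"rows",max(np.linalg.norm(s)/.0417,np.linalg.norm(w)/7.16).round(1))
def J(x,y): return (tf(np.load("jig.npy"),[x/1e3,y/1e3,0])[0,:2]*1e3).round(1)
def JA(a): return round(float(np.degrees(np.load("jig.npy")[2])+a),1)
E
python3 - <<'E'
from h import *
o,_=tiles(lambda X:.016)
for t in o: print("tile",show(t[0]),round(t[1],3),t[2],"top",show(t[4]))
x,y=J(-67,-76); goto((x,y,160,JA(135)),(x,y,57,JA(135)))
E
```

```text
tile [626.5, -305.1, 8.33] 0.057 1 top [626.5, -305.1, 8.33]
tile [622.6, -168.5, 3.13] 0.12 2 top [623.7, -169.3, 3.78]
tile [479.3, -185.3, -7.35] 0.14 2 top [479.6, -185.7, -7.13]
tile [489.7, -280.8, 6.37] 0.117 2 top [490.7, -282.0, 5.61]
t2.4 tcp [ 224.9 -636.4  226.6] jaw 109.5 open 87.9 F [-0.3  0.3  0.1] j [-54.  21.   1.  -0. -70. -17.]
(np.float64(513.5), np.float64(110.9), 160, 144.8) shift [0.0666 0.6084 0.5211] turn [-35.3   0.    0. ] alt [144.7   0.   -0. ] rows 19.3
(np.float64(513.5), np.float64(110.9), 57, 144.8) shift [0.1696 0.6084 0.5211] turn [-35.3   0.    0. ] alt [144.7   0.   -0. ] rows 19.6
```

Call:
drive_tool(
  plan=[
    [[0.066,0.608,0.521],[-35.3,0,0],1],
    [[0.066,0.608,0.521],[-35.3,0,0],1],
    [[0.066,0.608,0.521],[-35.3,0,0],1],
    [[0.066,0.608,0.521],[-35.3,0,0],1],
    [[0.066,0.608,0.521],[-35.3,0,0],1],
    [[0.066,0.608,0.521],[-35.3,0,0],1],
    [[0.066,0.608,0.521],[-35.3,0,0],1],
    [[0.066,0.608,0.521],[-35.3,0,0],1],
    [[0.066,0.608,0.521],[-35.3,0,0],1],
    [[0.066,0.608,0.521],[-35.3,0,0],1],
    [[0.066,0.608,0.521],[-35.3,0,0],1],
    [[0.066,0.608,0.521],[-35.3,0,0],1],
    [[0.066,0.608,0.521],[-35.3,0,0],1],
    [[0.066,0.608,0.521],[-35.3,0,0],1],
    [[0.066,0.608,0.521],[-35.3,0,0],1],
    [[0.066,0.608,0.521],[-35.3,0,0],1],
    [[0.066,0.608,0.521],[-35.3,0,0],1],
    [[0.066,0.608,0.521],[-35.3,0,0],1],
    [[0.066,0.608,0.521],[-35.3,0,0],1],
    [[0.066,0.608,0.521],[-35.3,0,0],1],
  ],
)

```text
clock: 4.02
tool_pos: [0.5155, 0.1151, 0.1602]
orientation: [-38.5, 89.9, 16.4]
force: [0.3, 0.1, 0.1]
opening: 0.0876
```

Run:
```python
from h import *
x,y=J(-67,-76); goto((x,y,57,JA(135)))
```

```text
t4.0 tcp [515.5 115.1 160.2] jaw 144.9 open 87.6 F [0.3 0.1 0.1] j [ 34.  10. -23.   0. -57. -69.]
(np.float64(513.5), np.float64(110.9), 57, 144.8) shift [ 0.1032 -0.0007 -0.0047] turn [0.1 0.1 0. ] alt [-1.799e+02 -1.000e-01  1.000e-01] rows 2.5
```

Call:
drive_tool(
  plan=[
    [[0.03,0,-0.004],[0,0,0],1],
    [[0.065,0,-0.004],[0,0,0],1],
    [[0.095,0,-0.004],[0,0,0],1],
    [[0.103,0,-0.004],[0,0,0],1],
    [[0.103,0,-0.004],[0,0,0],0.2],
    [[0.103,0,-0.004],[0,0,0],0.2],
    [[0.103,0,-0.004],[0,0,0],0.2],
    [[0.103,0,-0.004],[0,0,0],0.2],
    [[0.103,0,-0.004],[0,0,0],0.2],
    [[0.103,0,-0.004],[0,0,0],0.2],
    [[0.103,0,-0.004],[0,0,0],0.2],
    [[0.103,0,-0.004],[0,0,0],0.2],
    [[0.103,0,-0.004],[0,0,0],0.2],
    [[0.103,0,-0.004],[0,0,0],0.2],
  ],
)

```text
clock: 5.18
tool_pos: [0.5135, 0.1133, 0.0574]
orientation: [-3.4, 89.8, 51.5]
force: [-4.9, 15.7, -0.2]
opening: 0.0267
```

Run:
```python
from h import *
goto()
print(inv(np.load("jig.npy"),ctrl.get_obs()["tool_pos"]))
for a in(75,60,45,30,15,5,-2):
    r=np.radians(a); x,y=J(-63-75*np.cos(r),-75*np.sin(r)); print(a); goto((x,y,57,JA(135)))
```

```text
t5.2 tcp [513.5 113.3  57.4] jaw 144.9 open 26.7 F [-4.9 15.7 -0.2] j [ 34.  17. -30.  -0. -43. -69.]
[-0.06659503 -0.07366626]
75
t5.2 tcp [513.5 113.3  57.4] jaw 144.9 open 26.7 F [-4.9 15.7 -0.2] j [ 34.  17. -30.  -0. -43. -69.]
(np.float64(497.7), np.float64(111.8), 57, 144.8) shift [ 0.0004  0.0121 -0.0103] turn [0.1 0.2 0. ] alt [-179.9   -0.     0.3] rows 0.4
60
t5.2 tcp [513.5 113.3  57.4] jaw 144.9 open 26.7 F [-4.9 15.7 -0.2] j [ 34.  17. -30.  -0. -43. -69.]
(np.float64(478.6), np.float64(116.1), 57, 144.8) shift [ 0.0003  0.0302 -0.0178] turn [0.1 0.2 0. ] alt [-179.9   -0.     0.3] rows 0.8
45
t5.2 tcp [513.5 113.3  57.4] jaw 144.9 open 26.7 F [-4.9 15.7 -0.2] j [ 34.  17. -30.  -0. -43. -69.]
(np.float64(461.3), np.float64(125.2), 57, 144.8) shift [ 0.0003  0.0496 -0.0203] turn [0.1 0.2 0. ] alt [-179.9   -0.     0.3] rows 1.3
30
t5.2 tcp [513.5 113.3  57.4] jaw 144.9 open 26.7 F [-4.9 15.7 -0.2] j [ 34.  17. -30.  -0. -43. -69.]
(np.float64(446.9), np.float64(138.4), 57, 144.8) shift [ 0.0003  0.0689 -0.0178] turn [0.1 0.2 0. ] alt [-179.9   -0.     0.3] rows 1.7
15
t5.2 tcp [513.5 113.3  57.4] jaw 144.9 open 26.7 F [-4.9 15.7 -0.2] j [ 34.  17. -30.  -0. -43. -69.]
(np.float64(436.4), np.float64(155.0), 57, 144.8) shift [ 0.0004  0.0871 -0.0102] turn [0.1 0.2 0. ] alt [-179.9   -0.     0.3] rows 2.1
5
t5.2 tcp [513.5 113.3  57.4] jaw 144.9 open 26.7 F [-4.9 15.7 -0.2] j [ 34.  17. -30.  -0. -43. -69.]
(np.float64(432.0), np.float64(167.3), 57, 144.8) shift [ 0.0004  0.0978 -0.0027] turn [0.1 0.2 0. ] alt [-179.9   -0.     0.3] rows 2.3
-2
t5.2 tcp [513.5 113.3  57.4] jaw 144.9 open 26.7 F [-4.9 15.7 -0.2] j [ 34.  17. -30.  -0. -43. -69.]
(np.float64(430.2), np.float64(176.2), 57, 144.8) shift [0.0004 0.1043 0.0035] turn [0.1 0.2 0. ] alt [-179.9   -0.     0.3] rows 2.5
```

Call:
drive_tool(
  plan=[
    [[0,0.006,-0.005],[0,0,0],0.2],
    [[0,0.012,-0.009],[0,0,0],0.2],
    [[0,0.021,-0.014],[0,0,0],0.2],
    [[0,0.03,-0.017],[0,0,0],0.2],
    [[0,0.04,-0.019],[0,0,0],0.2],
    [[0,0.05,-0.0195],[0,0,0],0.2],
    [[0,0.06,-0.019],[0,0,0],0.2],
    [[0,0.069,-0.017],[0,0,0],0.2],
    [[0,0.078,-0.014],[0,0,0],0.2],
    [[0,0.087,-0.0095],[0,0,0],0.2],
    [[0,0.093,-0.006],[0,0,0],0.2],
    [[0,0.098,-0.002],[0,0,0],0.2],
    [[0,0.102,0.001],[0,0,0],0.2],
    [[0,0.103,0.002],[0,0,0],0.2],
    [[0,0.103,0.002],[0,0,0],0.2],
  ],
)

```text
clock: 6.43
tool_pos: [0.4292, 0.172, 0.0567]
orientation: [-173.1, 89.9, -118.2]
force: [1.5, -7.2, 0.6]
opening: 0.0253
```

Run:
```python
from h import *
goto()
print(inv(np.load("jig.npy"),ctrl.get_obs()["tool_pos"]))
```

```text
t6.4 tcp [429.2 172.   56.7] jaw 144.8 open 25.3 F [ 1.5 -7.2  0.6] j [ 46.  12. -38.   0. -40. -82.]
[-0.13968231 -0.00139781]
```

Call:
drive_tool(
  plan=[
    [[0,0,0],[0,0,0],0.7],
    [[0,0,0],[0,0,0],0.7],
    [[0,0,0],[0,0,0],0.7],
    [[0,0,0],[0,0,0],0.7],
    [[-0.03,0,0],[0,0,0],0.7],
    [[-0.07,0,0],[0,0,0],0.7],
    [[-0.11,0,0],[0,0,0],0.8],
  ],
)

```text
clock: 7.02
tool_pos: [0.4286, 0.1716, 0.1676]
orientation: [175.1, 89.8, -130.0]
force: [1.0, 1.4, -0.9]
opening: 0.0632
```

Run:
```python
from h import *
goto((479.5,-185.5,100,82.7))
im=ctrl.snapshot("top"); cv2.imwrite("pics/cam.png",cv2.resize(im[140:280,150:420],(800,415),interpolation=cv2.INTER_CUBIC))
```

```text
t7.0 tcp [428.6 171.6 167.6] jaw 144.9 open 63.2 F [ 1.   1.4 -0.9] j [ 46.   3. -30.   0. -57. -82.]
(479.5, -185.5, 100, 82.7) shift [ 0.0685 -0.2472 -0.2625] turn [62.2 -0.2  0.1] alt [-1.178e+02 -1.000e-01 -2.000e-01] rows 8.8
```

View pics/cam.png

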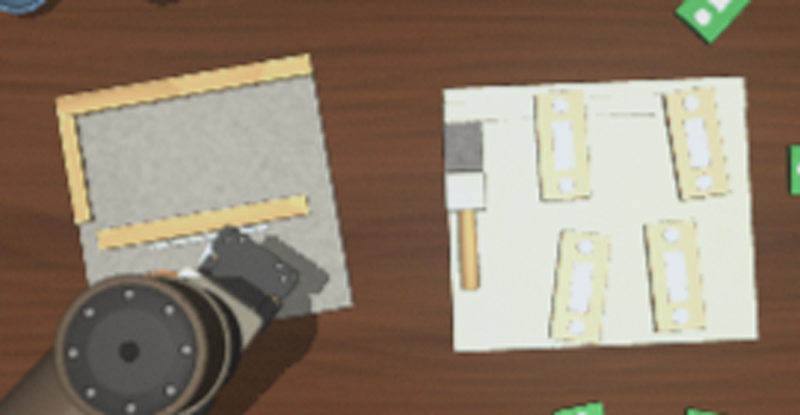

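The batten has drawn back, so the cam is open. Next is the tile at world (479,-186).

Call:
drive_tool(
  plan=[
    [[0.02,-0.247,-0.2625],[62.2,0,0],0.85],
    [[0.02,-0.247,-0.2625],[62.2,0,0],0.85],
    [[0.03,-0.247,-0.2625],[62.2,0,0],0.85],
    [[0.04,-0.247,-0.2625],[62.2,0,0],0.85],
    [[0.05,-0.247,-0.2625],[62.2,0,0],0.85],
    [[0.06,-0.247,-0.2625],[62.2,0,0],0.85],
    [[0.0685,-0.247,-0.2625],[62.2,0,0],0.85],
    [[0.0685,-0.247,-0.2625],[62.2,0,0],0.85],
    [[0.0685,-0.247,-0.2625],[62.2,0,0],0.85],
    [[0.0685,-0.247,-0.2625],[62.2,0,0],0.85],
    [[0.0685,-0.247,-0.2625],[62.2,0,0],0.85],
    [[0.0685,-0.247,-0.2625],[62.2,0,0],0.85],
    [[0.0685,-0.247,-0.2625],[62.2,0,0],0.85],
  ],
)

```text
clock: 8.15
tool_pos: [0.4849, -0.1816, 0.1071]
orientation: [31.2, 89.4, 24.1]
force: [0.5, -1.2, 0.5]
opening: 0.0745
```

```bash
cat > look.py <<'E'
from h import *
import sys
p=np.load("jig.npy")
def zf(X):
    return .018 if abs(inv(p,X)[1])<.14 and abs(inv(p,X)[0])<.14 else .016
def look():
    o,im=tiles(zf); L=[]
    for t in o:
        j=inv(p,t[0][:2])*1e3; on=zf(t[0])==.018
        print("JIG " if on else "ware",show(t[0]),round(t[1],3),t[2],"top",show(t[4]),"jig %.1f %.1f ang %.1f"%(*j,np.degrees(t[0][2]-p[2])) if on else "")
        L.append(t[0])
    return L,im
if __name__=="__main__": look()
E
python3 - <<'E'
from h import *
goto((479.5,-185.5,20,82.7))
E
```

```text
t8.2 tcp [ 484.9 -181.6  107.1] jaw 82.9 open 74.5 F [ 0.5 -1.2  0.5] j [  1.  12. -28.  -0. -49. -98.]
(479.5, -185.5, 20, 82.7) shift [ 0.087  -0.005  -0.0056] turn [ 0.2  0.5 -0.3] alt [-179.8    0.5    0.8] rows 2.1
```

Call:
drive_tool(
  plan=[
    [[0.03,-0.005,-0.0056],[0,0.5,-0.3],0.85],
    [[0.06,-0.005,-0.0056],[0,0.5,-0.3],0.85],
    [[0.08,-0.005,-0.0056],[0,0.5,-0.3],0.85],
    [[0.087,-0.005,-0.0056],[0,0.5,-0.3],0.85],
    [[0.087,-0.005,-0.0056],[0,0.5,-0.3],0.85],
    [[0.087,-0.005,-0.0056],[0,0.5,-0.3],0.45],
    [[0.087,-0.005,-0.0056],[0,0.5,-0.3],0.45],
    [[0.087,-0.005,-0.0056],[0,0.5,-0.3],0.45],
    [[0.087,-0.005,-0.0056],[0,0.5,-0.3],0.45],
    [[0.087,-0.005,-0.0056],[0,0.5,-0.3],0.45],
    [[0.087,-0.005,-0.0056],[0,0.5,-0.3],0.45],
    [[0.06,-0.005,-0.0056],[0,0.5,-0.3],0.45],
    [[0.03,-0.005,-0.0056],[0,0.5,-0.3],0.45],
    [[0.0,-0.005,-0.0056],[0,0.5,-0.3],0.45],
    [[-0.02,-0.005,-0.0056],[0,0.5,-0.3],0.45],
  ],
)

```text
clock: 9.4
tool_pos: [0.479, -0.1862, 0.1297]
orientation: [-6.0, 89.9, -13.1]
force: [0.3, -0.7, -2.0]
opening: 0.0499
```

Run:
```python
from h import *
x,y=J(53,55); goto((x,y,100,JA(90)))
```

```text
t9.4 tcp [ 479.  -186.2  129.7] jaw 82.9 open 49.9 F [ 0.3 -0.7 -2. ] j [  1.  10. -27.   0. -52. -98.]
(np.float64(609.4), np.float64(260.5), 100, 99.8) shift [0.0298 0.4594 0.0738] turn [-16.9   0.1   0. ] alt [ 1.631e+02  0.000e+00 -1.000e-01] rows 11.2
```

Call:
drive_tool(
  plan=[
    [[0.0,0.459,0.07],[-16.9,0,0],0.45],
    [[0.0,0.459,0.07],[-16.9,0,0],0.45],
    [[0.0,0.459,0.07],[-16.9,0,0],0.45],
    [[0.0,0.459,0.07],[-16.9,0,0],0.45],
    [[0.0,0.459,0.07],[-16.9,0,0],0.45],
    [[0.0,0.459,0.07],[-16.9,0,0],0.45],
    [[0.0,0.459,0.07],[-16.9,0,0],0.45],
    [[0.0,0.459,0.07],[-16.9,0,0],0.45],
    [[0.0,0.459,0.07],[-16.9,0,0],0.45],
    [[0.03,0.459,0.07],[-16.9,0,0],0.45],
    [[0.03,0.459,0.07],[-16.9,0,0],0.45],
    [[0.03,0.459,0.07],[-16.9,0,0],0.45],
    [[0.03,0.459,0.07],[-16.9,0,0],0.45],
    [[0.03,0.459,0.07],[-16.9,0,0],0.45],
    [[0.03,0.459,0.07],[-16.9,0,0],0.45],
    [[0.03,0.459,0.07],[-16.9,0,0],0.45],
  ],
)

```text
clock: 10.73
tool_pos: [0.6055, 0.2595, 0.1003]
orientation: [-17.3, 89.9, -7.5]
force: [-0.0, -0.6, -2.1]
opening: 0.0495
```

Run:
```python
from h import *
x,y=J(49.5,55); goto((x,y,60,JA(90)),(x,y,23,JA(90)))
a=ctrl.snapshot("side");b=ctrl.snapshot("top")
cv2.imwrite("pics/p1.png",np.hstack([cv2.resize(b[130:270,150:290],(420,420),interpolation=2),cv2.resize(a[180:320,160:300],(420,420),interpolation=2)])[:, :800])
```

```text
t10.7 tcp [605.5 259.5 100.3] jaw 99.7 open 49.5 F [-0.  -0.6 -2.1] j [  40.   25.  -11.    0.  -55. -121.]
(np.float64(605.9), np.float64(259.9), 60, 99.8) shift [0.0403 0.0003 0.0004] turn [-0.1  0.1  0. ] alt [ 1.799e+02  1.000e-01 -2.000e-01] rows 1.0
(np.float64(605.9), np.float64(259.9), 23, 99.8) shift [0.0773 0.0004 0.0004] turn [-0.1  0.1  0. ] alt [ 1.799e+02  1.000e-01 -2.000e-01] rows 1.9
```

View pics/p1.png

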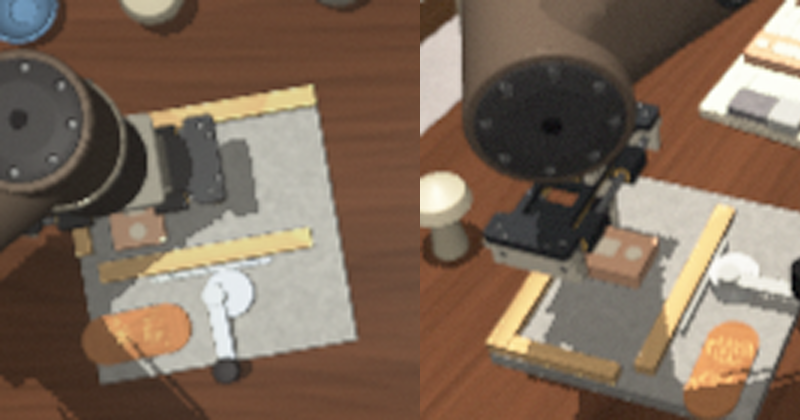

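Tile 1 hangs over the gap and the cam lever points towards the robot, so it is open. I lower it and release.

Call:
drive_tool(
  plan=[
    [[0.03,0,0],[0,0,0],0.45],
    [[0.055,0,0],[0,0,0],0.45],
    [[0.07,0,0],[0,0,0],0.45],
    [[0.076,0,0],[0,0,0],0.45],
    [[0.078,0,0],[0,0,0],0.45],
    [[0.078,0,0],[0,0,0],0.45],
    [[0.078,0,0],[0,0,0],0.66],
    [[0.078,0,0],[0,0,0],0.66],
    [[0.078,0,0],[0,0,0],0.66],
    [[0.06,0,0],[0,0,0],0.66],
    [[0.03,0,0],[0,0,0],0.5],
    [[0.01,-0.02,0],[0,0,0],0.2],
    [[0.01,-0.055,0],[0,0,0],0],
    [[0.01,-0.065,0],[0,0,0],0],
    [[0.01,-0.065,0],[0,0,0],0],
    [[0.01,-0.065,0],[0,0,0],0],
    [[0.01,-0.065,0],[0,0,0],0],
    [[0.01,-0.065,0],[0,0,0],0],
  ],
)

```text
clock: 12.33
tool_pos: [0.6165, 0.1962, 0.0904]
orientation: [-8.4, 89.9, 1.4]
force: [0.5, -0.5, 0.8]
opening: 0.0101
```

Run:
```python
from look import *
look()
for y0 in (-10,0,44): x,y=J(50,y0); goto((x,y,24,JA(90)))
```

```text
ware [489.6, -280.2, 5.63] 0.209 2 top [491.0, -280.4, 5.44] 
ware [624.6, -304.7, 8.9] 0.134 2 top [625.6, -305.2, 8.38] 
JIG  [570.7, 286.7, -99.83] 1.574 1 top [570.7, 286.7, -99.83] jig 19.4 87.4 ang -109.7
ware [622.4, -168.3, 3.1] 0.088 2 top [623.7, -169.2, 3.45] 
ware [591.0, -67.9, -4.78] 0.513 1 top [591.0, -67.9, -4.78] 
t12.5 tcp [616.5 196.1  90.3] jaw 99.7 open 0.7 F [0.3 0.2 0.3] j [  35.   24.  -13.    0.  -53. -115.]
(np.float64(617.5), np.float64(196.0), 24, 99.8) shift [ 0.0663 -0.0003  0.0008] turn [-0.1  0.1  0. ] alt [179.9   0.   -0.2] rows 1.6
t12.5 tcp [616.5 196.1  90.3] jaw 99.7 open 0.7 F [0.3 0.2 0.3] j [  35.   24.  -13.    0.  -53. -115.]
(np.float64(615.8), np.float64(205.8), 24, 99.8) shift [0.0663 0.0097 0.0008] turn [-0.1  0.1  0. ] alt [179.9   0.   -0.2] rows 1.6
t12.5 tcp [616.5 196.1  90.3] jaw 99.7 open 0.7 F [0.3 0.2 0.3] j [  35.   24.  -13.    0.  -53. -115.]
(np.float64(608.3), np.float64(249.2), 24, 99.8) shift [0.0663 0.0537 0.0008] turn [-0.1  0.1  0. ] alt [179.9   0.   -0.2] rows 2.0
```

Call:
drive_tool(
  plan=[
    [[0.03,0,0],[0,0,0],0],
    [[0.055,0,0],[0,0,0],0],
    [[0.066,0,0],[0,0,0],0],
    [[0.066,0,0],[0,0,0],0],
    [[0.066,0.01,0],[0,0,0],0],
    [[0.066,0.02,0],[0,0,0],0],
    [[0.066,0.03,0],[0,0,0],0],
    [[0.066,0.037,0],[0,0,0],0],
    [[0.066,0.043,0],[0,0,0],0],
    [[0.066,0.048,0],[0,0,0],0],
    [[0.066,0.05,0],[0,0,0],0],
    [[0.066,0.052,0],[0,0,0],0],
    [[0.066,0.054,0],[0,0,0],0],
    [[0.066,0.054,0],[0,0,0],0],
  ],
)

```text
clock: 13.7
tool_pos: [0.6075, 0.2496, 0.0242]
orientation: [-5.8, 89.9, 3.9]
force: [-0.4, -0.1, -0.0]
opening: 0.0005
```

Run:
```python
from look import *
goto(); print(inv(p,ctrl.get_obs()["tool_pos"]))
a=ctrl.snapshot("side")
cv2.imwrite("pics/p2.png",cv2.resize(a[180:320,140:300],(800,700),interpolation=2)[:600])
```

```text
t13.7 tcp [607.5 249.6  24.2] jaw 99.7 open 0.5 F [-0.4 -0.1 -0. ] j [  39.   29.  -15.    0.  -46. -120.]
[0.04926112 0.04455076]
```

View pics/p2.png

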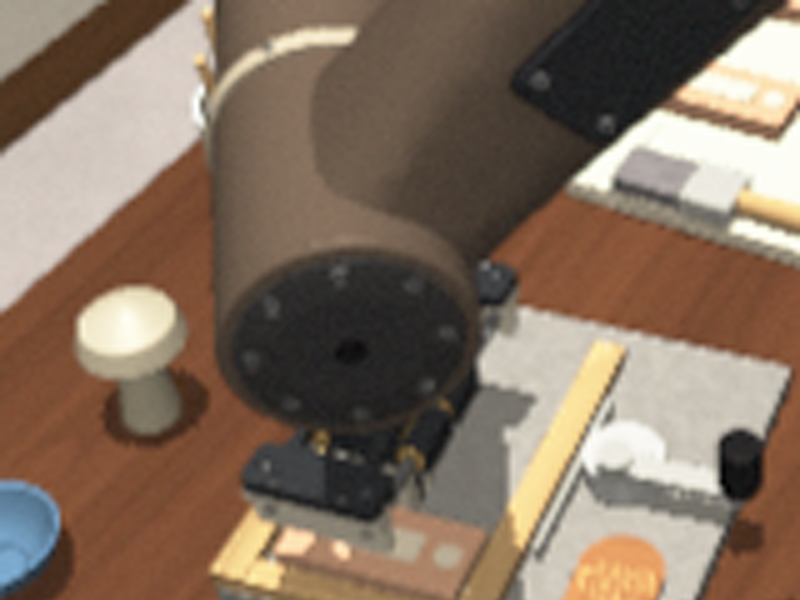

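Call:
drive_tool(
  plan=[
    [[0,0.002,0],[0,0,0],0],
    [[0,0.004,0],[0,0,0],0],
    [[0,0.006,0],[0,0,0],0],
    [[0,0.008,0],[0,0,0],0],
  ],
)

```text
clock: 14.08
tool_pos: [0.6063, 0.2551, 0.0242]
orientation: [-78.6, 89.8, -68.8]
force: [8.3, -18.7, 1.2]
opening: 0.0004
```

Call:
drive_tool(
  plan=[
    [[0,-0.006,0],[0,0,0],0],
    [[-0.02,-0.008,0],[0,0,0],0],
    [[-0.06,-0.02,0],[0,0,0],0.5],
    [[-0.09,-0.06,0],[0,0,0],0.85],
    [[-0.09,-0.36,0],[0,0,0],0.85],
    [[-0.09,-0.36,0],[0,0,0],0.85],
    [[-0.09,-0.36,0],[0,0,0],0.85],
    [[-0.09,-0.36,0],[0,0,0],0.85],
    [[-0.09,-0.36,0],[0,0,0],0.85],
    [[-0.09,-0.36,0],[0,0,0],0.85],
    [[-0.09,-0.36,0],[0,0,0],0.85],
    [[-0.09,-0.36,0],[0,0,0],0.85],
  ],
)

```text
clock: 15.08
tool_pos: [0.6673, -0.104, 0.1154]
orientation: [-76.5, 89.8, -66.9]
force: [0.7, 1.2, -0.3]
opening: 0.0612
```

Run:
```python
from look import *
L,im=look()
goto(*[(t[0]*1e3,t[1]*1e3,20,np.degrees(t[2])+90) for t in L if t[1]<-.1])
```

```text
ware [618.9, -168.5, 3.03] 0.234 2 top [618.7, -169.6, 3.57] 
ware [490.5, -281.6, 5.18] 0.132 2 top [491.9, -282.6, 5.05] 
JIG  [596.5, 291.5, 10.56] 0.127 2 top [596.9, 291.5, 10.96] jig 45.7 87.7 ang 0.7
ware [623.8, -304.8, 7.44] 0.121 2 top [625.5, -305.7, 8.35] 
JIG  [536.9, 244.2, -97.29] 1.532 1 top [536.9, 244.2, -97.29] jig -21.1 51.3 ang -107.1
t15.3 tcp [666.9 -99.8 115.1] jaw 99.7 open 73.1 F [0.  0.2 0.4] j [  8.  25.  -8.   0. -57. -89.]
(np.float64(618.9489676412503), np.float64(-168.52737523091983), 20, np.float64(93.03169329953619)) shift [ 0.0953 -0.0594 -0.0589] turn [6.6 0.  0.2] alt [-1.734e+02 -3.000e-01  1.000e-01] rows 3.0
(np.float64(490.5479243852838), np.float64(-281.6497295478695), 20, np.float64(95.18217519486095)) shift [ 0.0955 -0.1494 -0.2044] turn [4.5 0.  0.2] alt [-1.755e+02 -3.000e-01  1.000e-01] rows 6.5
(np.float64(623.7665151785552), np.float64(-304.7888003477687), 20, np.float64(97.44343676231603)) shift [ 0.0957 -0.1946 -0.077 ] turn [2.2 0.  0.2] alt [-1.778e+02 -3.000e-01  1.000e-01] rows 5.5
```

Call:
drive_tool(
  plan=[
    [[0.0,-0.0598,-0.0563],[6.5,0,0],0.85],
    [[0.0,-0.0598,-0.0563],[6.5,0,0],0.85],
    [[0.02,-0.0598,-0.0563],[6.5,0,0],0.85],
    [[0.05,-0.0598,-0.0563],[6.5,0,0],0.85],
    [[0.08,-0.0598,-0.0563],[6.5,0,0],0.85],
    [[0.092,-0.0598,-0.0563],[6.5,0,0],0.85],
    [[0.0953,-0.0598,-0.0563],[6.5,0,0],0.85],
    [[0.0953,-0.0598,-0.0563],[6.5,0,0],0.45],
    [[0.0953,-0.0598,-0.0563],[6.5,0,0],0.45],
    [[0.0953,-0.0598,-0.0563],[6.5,0,0],0.45],
    [[0.0953,-0.0598,-0.0563],[6.5,0,0],0.45],
    [[0.0953,-0.0598,-0.0563],[6.5,0,0],0.45],
    [[0.0953,-0.0598,-0.0563],[6.5,0,0],0.45],
    [[0.06,-0.0598,-0.0563],[6.5,0,0],0.45],
    [[0.02,-0.0598,-0.0563],[6.5,0,0],0.45],
    [[0.0,-0.0598,-0.0563],[6.5,0,0],0.45],
    [[0.0,-0.0598,-0.0563],[6.5,0,0],0.45],
  ],
)

```text
clock: 16.7
tool_pos: [0.6246, -0.1686, 0.1213]
orientation: [-24.8, 89.4, -21.6]
force: [0.7, -0.1, -2.0]
opening: 0.0495
```

Run:
```python
from h import *
x,y=J(52,5); goto((x,y,70,JA(90)),(x,y,22,JA(90)))
```

```text
t16.7 tcp [ 624.6 -168.6  121.3] jaw 93.2 open 49.5 F [ 0.7 -0.1 -2. ] j [  2.  22. -11.   0. -56. -89.]
(np.float64(616.9), np.float64(211.1), 70, 99.8) shift [0.0498 0.3798 0.013 ] turn [-6.6  0.5  0.3] alt [173.4   0.4  -0.8] rows 9.2
(np.float64(616.9), np.float64(211.1), 22, 99.8) shift [0.0978 0.38   0.0126] turn [-6.6  0.5  0.3] alt [173.4   0.4  -0.8] rows 9.4
```

Call:
drive_tool(
  plan=[
    [[0.0,0.38,0.0126],[-6.6,0.5,0.3],0.45],
    [[0.0,0.38,0.0126],[-6.6,0.5,0.3],0.45],
    [[0.0,0.38,0.0126],[-6.6,0.5,0.3],0.45],
    [[0.0,0.38,0.0126],[-6.6,0.5,0.3],0.45],
    [[0.0,0.38,0.0126],[-6.6,0.5,0.3],0.45],
    [[0.0,0.38,0.0126],[-6.6,0.5,0.3],0.45],
    [[0.0,0.38,0.0126],[-6.6,0.5,0.3],0.45],
    [[0.0,0.38,0.0126],[-6.6,0.5,0.3],0.45],
    [[0.02,0.38,0.0126],[-6.6,0.5,0.3],0.45],
    [[0.04,0.38,0.0126],[-6.6,0.5,0.3],0.45],
    [[0.05,0.38,0.0126],[-6.6,0.5,0.3],0.45],
    [[0.05,0.38,0.0126],[-6.6,0.5,0.3],0.45],
    [[0.05,0.38,0.0126],[-6.6,0.5,0.3],0.45],
    [[0.07,0.38,0.0126],[-6.6,0.5,0.3],0.45],
    [[0.085,0.38,0.0126],[-6.6,0.5,0.3],0.45],
    [[0.094,0.38,0.0126],[-6.6,0.5,0.3],0.45],
    [[0.098,0.38,0.0126],[-6.6,0.5,0.3],0.45],
    [[0.098,0.38,0.0126],[-6.6,0.5,0.3],0.45],
  ],
)

```text
clock: 18.2
tool_pos: [0.6176, 0.2103, 0.0234]
orientation: [1.3, 89.9, 11.1]
force: [-0.4, -0.4, -2.2]
opening: 0.0499
```

Run:
```python
from look import *
goto(); print(inv(p,ctrl.get_obs()["tool_pos"]))
x,y=J(52,-62); goto((x,y,22,JA(90)))
```

```text
t18.2 tcp [617.6 210.3  23.4] jaw 99.8 open 49.9 F [-0.4 -0.4 -2.2] j [  36.   29.  -15.    0.  -46. -116.]
[0.05251504 0.00408129]
t18.2 tcp [617.6 210.3  23.4] jaw 99.8 open 49.9 F [-0.4 -0.4 -2.2] j [  36.   29.  -15.    0.  -46. -116.]
(np.float64(628.4), np.float64(145.1), 22, 99.8) shift [ 0.0014 -0.0661 -0.0004] turn [-0.   0.1 -0. ] alt [180.   -0.   -0.2] rows 1.6
```

Call:
drive_tool(
  plan=[
    [[0.001,0,0],[0,0,0],0.45],
    [[0.001,0,0],[0,0,0],0.66],
    [[0.001,0,0],[0,0,0],0.66],
    [[0.001,0,0],[0,0,0],0.66],
    [[-0.03,0,0],[0,0,0],0.66],
    [[-0.06,-0.02,0],[0,0,0],0.2],
    [[-0.06,-0.055,0],[0,0,0],0],
    [[-0.06,-0.06,0],[0,0,0],0],
    [[-0.06,-0.06,0],[0,0,0],0],
    [[-0.04,-0.06,0],[0,0,0],0],
    [[-0.01,-0.06,0],[0,0,0],0],
    [[0,-0.06,0],[0,0,0],0],
    [[0,-0.055,0],[0,0,0],0],
    [[0,-0.045,0],[0,0,0],0],
    [[0,-0.035,0],[0,0,0],0],
    [[0,-0.025,0],[0,0,0],0],
    [[0,-0.018,0],[0,0,0],0],
    [[0,-0.012,0],[0,0,0],0],
    [[0,-0.008,0],[0,0,0],0],
    [[0,-0.006,0],[0,0,0],0],
  ],
)

```text
clock: 19.87
tool_pos: [0.6187, 0.2052, 0.0239]
orientation: [4.6, 89.9, 14.4]
force: [0.3, -1.7, 0.5]
opening: 0.0008
```

Call:
drive_tool(
  plan=[
    [[0,0.002,0],[0,0,0],0],
    [[0,0.004,0],[0,0,0],0],
    [[0,0.005,0],[0,0,0],0],
  ],
)

```text
clock: 20.12
tool_pos: [0.6182, 0.2064, 0.024]
orientation: [-80.9, 89.7, -71.1]
force: [8.6, -19.9, 1.4]
opening: 0.0004
```

Run:
```python
from look import *
goto(); print(inv(p,ctrl.get_obs()["tool_pos"]))
```

```text
t20.1 tcp [618.2 206.4  24. ] jaw 99.8 open 0.4 F [  8.6 -19.9   1.4] j [  36.   29.  -15.    0.  -46. -116.]
[0.0524537 0.0001172]
```

Call:
drive_tool(
  plan=[
    [[0,-0.006,0],[0,0,0],0],
    [[-0.02,-0.008,0],[0,0,0],0],
    [[-0.06,-0.02,0],[0,0,0],0.5],
    [[-0.09,-0.06,0],[0,0,0],0.85],
    [[-0.1,-0.3,-0.15],[0,0,0],0.85],
    [[-0.1,-0.3,-0.15],[0,0,0],0.85],
    [[-0.1,-0.3,-0.15],[0,0,0],0.85],
    [[-0.1,-0.3,-0.15],[0,0,0],0.85],
    [[-0.1,-0.3,-0.15],[0,0,0],0.85],
    [[-0.1,-0.3,-0.15],[0,0,0],0.85],
    [[-0.1,-0.3,-0.15],[0,0,0],0.85],
    [[-0.1,-0.3,-0.15],[0,0,0],0.85],
  ],
)

```text
clock: 21.12
tool_pos: [0.5181, -0.1188, 0.1256]
orientation: [-87.5, 89.8, -78.0]
force: [-0.2, 0.3, 1.2]
opening: 0.0617
```

Run:
```python
from look import *
L,im=look()
goto(*[(t[0]*1e3,t[1]*1e3,20,np.degrees(t[2])+90) for t in L if t[1]<-.1])
```

```text
JIG  [612.1, 242.5, 10.41] 0.191 2 top [612.7, 242.8, 10.16] jig 52.6 36.7 ang 0.6
ware [490.2, -281.2, 5.94] 0.221 2 top [490.2, -283.0, 4.53] 
JIG  [597.1, 293.5, 6.43] 0.178 2 top [598.3, 292.8, 7.91] jig 46.5 89.6 ang -3.4
ware [623.8, -309.0, 11.32] 9.036 2 top [625.7, -306.5, 8.06] 
JIG  [538.4, 259.4, -99.53] 2.067 1 top [538.4, 259.4, -99.53] jig -17.1 66.1 ang -109.4
t21.3 tcp [ 521.5 -114.1  125.3] jaw 99.7 open 72.8 F [ 1.3 -0.1 -0.5] j [  9.  12. -25.   0. -52. -89.]
(np.float64(490.20794546520705), np.float64(-281.166797786049), 20, np.float64(95.94218425089404)) shift [ 0.1059 -0.1589 -0.0593] turn [3.8 0.1 0.2] alt [-1.762e+02 -4.000e-01  1.000e-01] rows 4.8
(np.float64(623.7986337558085), np.float64(-309.0419789109001), 20, np.float64(101.3230840179668)) shift [ 0.1063 -0.209   0.0677] turn [-1.6  0.1  0.2] alt [ 1.784e+02  4.000e-01 -1.000e-01] rows 5.9
```

Call:
drive_tool(
  plan=[
    [[0.0,-0.159,-0.059],[4,0,0],0.85],
    [[0.0,-0.159,-0.059],[4,0,0],0.85],
    [[0.0,-0.159,-0.059],[4,0,0],0.85],
    [[0.0,-0.159,-0.059],[4,0,0],0.85],
    [[0.02,-0.159,-0.059],[4,0,0],0.85],
    [[0.05,-0.159,-0.059],[4,0,0],0.85],
    [[0.08,-0.159,-0.059],[4,0,0],0.85],
    [[0.1,-0.159,-0.059],[4,0,0],0.85],
    [[0.1055,-0.159,-0.059],[4,0,0],0.85],
    [[0.1055,-0.159,-0.059],[4,0,0],0.45],
    [[0.1055,-0.159,-0.059],[4,0,0],0.45],
    [[0.1055,-0.159,-0.059],[4,0,0],0.45],
    [[0.1055,-0.159,-0.059],[4,0,0],0.45],
    [[0.1055,-0.159,-0.059],[4,0,0],0.45],
    [[0.1055,-0.159,-0.059],[4,0,0],0.45],
    [[0.06,-0.159,-0.059],[4,0,0],0.45],
    [[0.02,-0.159,-0.059],[4,0,0],0.45],
    [[0.0,-0.159,-0.059],[4,0,0],0.45],
    [[0.0,-0.159,-0.059],[4,0,0],0.45],
  ],
)

```text
clock: 22.9
tool_pos: [0.4934, -0.2819, 0.1322]
orientation: [-36.8, 89.2, -31.0]
force: [0.8, -0.6, -1.8]
opening: 0.0493
```

Run:
```python
from h import *
x,y=J(51,-45); goto((x,y,70,JA(90)),(x,y,22,JA(90)))
```

```text
t22.9 tcp [ 493.4 -281.9  132.2] jaw 95.8 open 49.3 F [ 0.8 -0.6 -1.8] j [-10.  15. -21.   0. -53. -75.]
(np.float64(624.5), np.float64(161.6), 70, 99.8) shift [0.0606 0.4285 0.1746] turn [-4.   0.6  0.5] alt [176.    0.7  -0.9] rows 11.2
(np.float64(624.5), np.float64(161.6), 22, 99.8) shift [0.1086 0.4289 0.1741] turn [-4.   0.6  0.5] alt [176.    0.7  -0.9] rows 11.4
```

Call:
drive_tool(
  plan=[
    [[0.0,0.4287,0.1743],[-4,0.6,0.5],0.45],
    [[0.0,0.4287,0.1743],[-4,0.6,0.5],0.45],
    [[0.0,0.4287,0.1743],[-4,0.6,0.5],0.45],
    [[0.0,0.4287,0.1743],[-4,0.6,0.5],0.45],
    [[0.0,0.4287,0.1743],[-4,0.6,0.5],0.45],
    [[0.0,0.4287,0.1743],[-4,0.6,0.5],0.45],
    [[0.0,0.4287,0.1743],[-4,0.6,0.5],0.45],
    [[0.0,0.4287,0.1743],[-4,0.6,0.5],0.45],
    [[0.0,0.4287,0.1743],[-4,0.6,0.5],0.45],
    [[0.02,0.4287,0.1743],[-4,0.6,0.5],0.45],
    [[0.04,0.4287,0.1743],[-4,0.6,0.5],0.45],
    [[0.06,0.4287,0.1743],[-4,0.6,0.5],0.45],
    [[0.06,0.4287,0.1743],[-4,0.6,0.5],0.45],
    [[0.06,0.4287,0.1743],[-4,0.6,0.5],0.45],
    [[0.08,0.4287,0.1743],[-4,0.6,0.5],0.45],
    [[0.098,0.4287,0.1743],[-4,0.6,0.5],0.45],
    [[0.106,0.4287,0.1743],[-4,0.6,0.5],0.45],
    [[0.108,0.4287,0.1743],[-4,0.6,0.5],0.45],
    [[0.108,0.4287,0.1743],[-4,0.6,0.5],0.45],
  ],
)

```text
clock: 24.48
tool_pos: [0.625, 0.1605, 0.0239]
orientation: [26.5, 90.0, 36.3]
force: [0.1, 0.1, -1.3]
opening: 0.0496
```

Run:
```python
from look import *
goto(); print(inv(p,ctrl.get_obs()["tool_pos"]))
```

```text
t24.5 tcp [625.  160.5  23.9] jaw 99.8 open 49.6 F [ 0.1  0.1 -1.3] j [  32.   28.  -16.   -0.  -45. -112.]
[ 0.05127668 -0.04619559]
```

Call:
drive_tool(
  plan=[
    [[0.0015,0,0],[0,0,0],0.45],
    [[0.0015,0,0],[0,0,0],0.66],
    [[0.001,0,0],[0,0,0],0.66],
    [[0.001,0,0],[0,0,0],0.66],
    [[-0.03,0,0],[0,0,0],0.66],
    [[-0.06,-0.02,0],[0,0,0],0.2],
    [[-0.06,-0.055,0],[0,0,0],0],
    [[-0.06,-0.06,0],[0,0,0],0],
    [[-0.06,-0.06,0],[0,0,0],0],
    [[-0.04,-0.06,0],[0,0,0],0],
    [[-0.01,-0.06,0],[0,0,0],0],
    [[0,-0.06,0],[0,0,0],0],
    [[0,-0.055,0],[0,0,0],0],
    [[0,-0.045,0],[0,0,0],0],
    [[0,-0.035,0],[0,0,0],0],
    [[0,-0.025,0],[0,0,0],0],
    [[0,-0.018,0],[0,0,0],0],
    [[0,-0.012,0],[0,0,0],0],
    [[0,-0.008,0],[0,0,0],0],
    [[0,-0.006,0],[0,0,0],0],
  ],
)

```text
clock: 26.15
tool_pos: [0.6261, 0.1555, 0.0244]
orientation: [18.2, 89.9, 28.0]
force: [0.4, -2.2, 2.0]
opening: 0.0004
```

Call:
drive_tool(
  plan=[
    [[0,0.002,0],[0,0,0],0],
    [[0,0.004,0],[0,0,0],0],
    [[0,0.005,0],[0,0,0],0],
  ],
)

```text
clock: 26.4
tool_pos: [0.6255, 0.1569, 0.0245]
orientation: [-96.2, 89.8, -86.5]
force: [8.1, -19.9, 0.5]
opening: 0.0005
```

Run:
```python
from look import *
goto(); print(inv(p,ctrl.get_obs()["tool_pos"]))
```

```text
t26.4 tcp [625.5 156.9  24.5] jaw 99.8 open 0.5 F [  8.1 -19.9   0.5] j [  32.   28.  -16.    0.  -45. -112.]
[ 0.05120126 -0.04984473]
```

Row of three is tight (−49.8 as predicted). Now the last tile.

Call:
drive_tool(
  plan=[
    [[0,-0.006,0],[0,0,0],0],
    [[-0.02,-0.008,0],[0,0,0],0],
    [[-0.06,-0.02,0],[0,0,0],0.5],
    [[-0.09,-0.06,0],[0,0,0],0.85],
    [[-0.1,-0.3,-0.12],[0,0,0],0.85],
    [[-0.1,-0.3,-0.12],[0,0,0],0.85],
    [[-0.1,-0.3,-0.12],[0,0,0],0.85],
    [[-0.1,-0.3,-0.12],[0,0,0],0.85],
    [[-0.1,-0.3,-0.12],[0,0,0],0.85],
    [[-0.1,-0.3,-0.12],[0,0,0],0.85],
    [[-0.1,-0.3,-0.12],[0,0,0],0.85],
    [[-0.1,-0.3,-0.12],[0,0,0],0.85],
  ],
)

```text
clock: 27.4
tool_pos: [0.5565, -0.1627, 0.1261]
orientation: [-94.3, 89.8, -84.8]
force: [0.1, 0.7, 0.3]
opening: 0.0616
```

Run:
```python
from look import *
L,im=look()
goto(*[(t[0]*1e3,t[1]*1e3,20,np.degrees(t[2])+90) for t in L if t[1]<-.1])
b=im["top"]; cv2.imwrite("pics/p3.png",cv2.resize(b[130:280,150:430],(800,428),interpolation=2))
```

```text
JIG  [597.8, 292.8, 9.66] 0.157 2 top [598.1, 292.9, 10.6] jig 47.2 88.7 ang -0.2
JIG  [605.9, 243.1, 8.38] 0.207 2 top [605.6, 243.8, 9.06] jig 46.6 38.4 ang -1.5
JIG  [616.5, 194.0, 9.66] 0.207 2 top [617.8, 194.6, 10.16] jig 48.6 -11.7 ang -0.2
t27.6 tcp [ 558.4 -158.4  125.7] jaw 99.8 open 73.1 F [ 0.1  0.6 -0.9] j [  4.  17. -19.   0. -54. -84.]
```

View pics/p3.png

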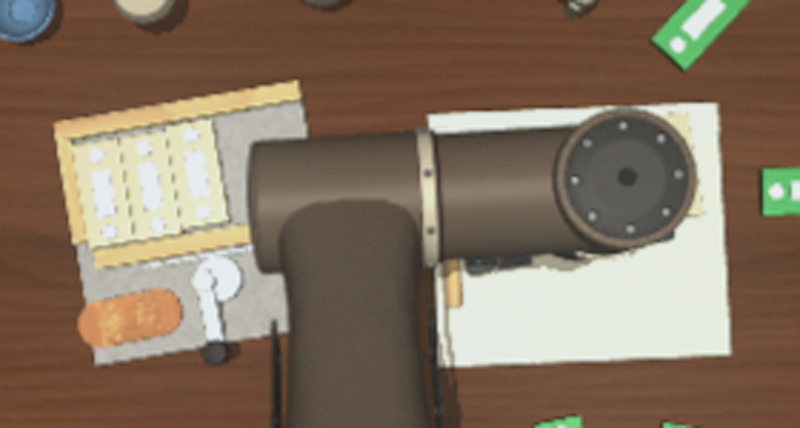

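The three tiles sit tight at the side fence in crop px (75–225, 125–245). The arm hides the last tile, so I move back a little.

Call:
drive_tool(
  plan=[
    [[0,0.04,-0.1],[0,0,0],0.85],
    [[0,0.04,-0.1],[0,0,0],0.85],
    [[0,0.04,-0.1],[0,0,0],0.85],
    [[0,0.04,-0.1],[0,0,0],0.85],
  ],
)

```text
clock: 27.93
tool_pos: [0.4485, -0.1343, 0.1252]
orientation: [-133.6, 89.8, -123.8]
force: [-1.2, -0.3, -0.5]
opening: 0.0745
```

Run:
```python
from look import *
L,im=look()
goto(*[(t[0]*1e3,t[1]*1e3,20,np.degrees(t[2])+90) for t in L if t[1]<-.1])
```

```text
JIG  [617.7, 194.4, 9.0] 0.223 2 top [618.2, 194.2, 9.12] jig 49.9 -11.6 ang -0.9
JIG  [605.2, 242.8, 10.64] 0.224 2 top [605.6, 243.0, 10.73] jig 45.9 38.2 ang 0.8
ware [624.6, -304.2, 9.91] 0.241 2 top [624.6, -305.4, 8.07] 
t28.1 tcp [ 454.4 -135.2  125.9] jaw 99.9 open 74.6 F [-0.2 -0.4  0.9] j [  7.   7. -32.   0. -51. -88.]
(np.float64(624.5920338375089), np.float64(-304.169370185112), 20, np.float64(99.91301450719274)) shift [ 0.1068 -0.1952  0.1386] turn [-0.   0.1  0.2] alt [ 1.8e+02  3.0e-01 -1.0e-01] rows 6.3
```

Call:
drive_tool(
  plan=[
    [[0.0,-0.196,0.139],[1.5,0,0],0.85],
    [[0.0,-0.196,0.139],[1.5,0,0],0.85],
    [[0.0,-0.196,0.139],[1.5,0,0],0.85],
    [[0.0,-0.196,0.139],[1.5,0,0],0.85],
    [[0.0,-0.196,0.139],[1.5,0,0],0.85],
    [[0.0,-0.196,0.139],[1.5,0,0],0.85],
    [[0.02,-0.196,0.139],[1.5,0,0],0.85],
    [[0.05,-0.196,0.139],[1.5,0,0],0.85],
    [[0.08,-0.196,0.139],[1.5,0,0],0.85],
    [[0.1,-0.196,0.139],[1.5,0,0],0.85],
    [[0.1065,-0.196,0.139],[1.5,0,0],0.85],
    [[0.1065,-0.196,0.139],[1.5,0,0],0.45],
    [[0.1065,-0.196,0.139],[1.5,0,0],0.45],
    [[0.1065,-0.196,0.139],[1.5,0,0],0.45],
    [[0.1065,-0.196,0.139],[1.5,0,0],0.45],
    [[0.1065,-0.196,0.139],[1.5,0,0],0.45],
    [[0.1065,-0.196,0.139],[1.5,0,0],0.45],
    [[0.06,-0.196,0.139],[1.5,0,0],0.45],
    [[0.02,-0.196,0.139],[1.5,0,0],0.45],
    [[0.0,-0.196,0.139],[1.5,0,0],0.45],
  ],
)

```text
clock: 29.8
tool_pos: [0.6263, -0.3052, 0.1313]
orientation: [-53.4, 89.6, -45.0]
force: [0.6, -0.2, -1.5]
opening: 0.0496
```

Run:
```python
from h import *
x,y=J(51,-95); goto((x,y,70,JA(90)),(x,y,22,JA(90)))
```

```text
t29.8 tcp [ 626.3 -305.2  131.3] jaw 98.4 open 49.6 F [ 0.6 -0.2 -1.5] j [-10.  26.  -4.   0. -60. -72.]
(np.float64(633.0), np.float64(112.4), 70, 99.8) shift [0.0591 0.4125 0.0674] turn [-1.4  0.3  0.4] alt [178.6   0.6  -0.4] rows 10.1
(np.float64(633.0), np.float64(112.4), 22, 99.8) shift [0.1071 0.4128 0.0672] turn [-1.4  0.3  0.4] alt [178.6   0.6  -0.4] rows 10.4
```

Call:
drive_tool(
  plan=[
    [[0.0,0.4127,0.0673],[-1.4,0.3,0.4],0.45],
    [[0.0,0.4127,0.0673],[-1.4,0.3,0.4],0.45],
    [[0.0,0.4127,0.0673],[-1.4,0.3,0.4],0.45],
    [[0.0,0.4127,0.0673],[-1.4,0.3,0.4],0.45],
    [[0.0,0.4127,0.0673],[-1.4,0.3,0.4],0.45],
    [[0.0,0.4127,0.0673],[-1.4,0.3,0.4],0.45],
    [[0.0,0.4127,0.0673],[-1.4,0.3,0.4],0.45],
    [[0.0,0.4127,0.0673],[-1.4,0.3,0.4],0.45],
    [[0.02,0.4127,0.0673],[-1.4,0.3,0.4],0.45],
    [[0.04,0.4127,0.0673],[-1.4,0.3,0.4],0.45],
    [[0.06,0.4127,0.0673],[-1.4,0.3,0.4],0.45],
    [[0.06,0.4127,0.0673],[-1.4,0.3,0.4],0.45],
    [[0.06,0.4127,0.0673],[-1.4,0.3,0.4],0.45],
    [[0.08,0.4127,0.0673],[-1.4,0.3,0.4],0.45],
    [[0.095,0.4127,0.0673],[-1.4,0.3,0.4],0.45],
    [[0.104,0.4127,0.0673],[-1.4,0.3,0.4],0.45],
    [[0.107,0.4127,0.0673],[-1.4,0.3,0.4],0.45],
    [[0.107,0.4127,0.0673],[-1.4,0.3,0.4],0.45],
  ],
)

```text
clock: 31.3
tool_pos: [0.6335, 0.1115, 0.0232]
orientation: [116.1, 90.0, 125.9]
force: [0.3, -0.7, -1.8]
opening: 0.0498
```

Run:
```python
from look import *
goto(); print(inv(p,ctrl.get_obs()["tool_pos"]))
```

```text
t31.3 tcp [633.5 111.5  23.2] jaw 99.8 open 49.8 F [ 0.3 -0.7 -1.8] j [  27.   28.  -17.   -0.  -45. -108.]
[ 0.05132791 -0.09598983]
```

Call:
drive_tool(
  plan=[
    [[0.001,0,0],[0,0,0],0.45],
    [[0.001,0,0],[0,0,0],0.66],
    [[0.001,0,0],[0,0,0],0.66],
    [[0.001,0,0],[0,0,0],0.66],
    [[-0.03,0,0],[0,0,0],0.66],
    [[-0.06,-0.02,0],[0,0,0],0.2],
    [[-0.06,-0.055,0],[0,0,0],0],
    [[-0.06,-0.06,0],[0,0,0],0],
    [[-0.06,-0.06,0],[0,0,0],0],
    [[-0.04,-0.06,0],[0,0,0],0],
    [[-0.01,-0.06,0],[0,0,0],0],
    [[0,-0.06,0],[0,0,0],0],
    [[0,-0.055,0],[0,0,0],0],
    [[0,-0.045,0],[0,0,0],0],
    [[0,-0.035,0],[0,0,0],0],
    [[0,-0.025,0],[0,0,0],0],
    [[0,-0.018,0],[0,0,0],0],
    [[0,-0.012,0],[0,0,0],0],
    [[0,-0.008,0],[0,0,0],0],
    [[0,-0.006,0],[0,0,0],0],
  ],
)

```text
clock: 32.97
tool_pos: [0.6347, 0.1064, 0.0238]
orientation: [45.7, 89.9, 55.5]
force: [0.2, -0.8, -0.3]
opening: 0.0006
```

Call:
drive_tool(
  plan=[
    [[0,0.002,0],[0,0,0],0],
    [[0,0.004,0],[0,0,0],0],
    [[0,0.005,0],[0,0,0],0],
    [[0,0.005,0],[0,0,0],0],
    [[0,0.005,0],[0,0,0],0],
  ],
)

```text
clock: 33.38
tool_pos: [0.6342, 0.1076, 0.0239]
orientation: [-104.4, 89.8, -94.7]
force: [6.9, -16.6, -0.7]
opening: 0.0005
```

Run:
```python
from look import *
goto(); print(inv(p,ctrl.get_obs()["tool_pos"]))
```

```text
t33.4 tcp [634.2 107.6  23.9] jaw 99.8 open 0.5 F [  6.9 -16.6  -0.7] j [  27.   28.  -17.    0.  -45. -107.]
[ 0.05136531 -0.09991629]
```

Call:
drive_tool(
  plan=[
    [[0,-0.006,0],[0,0,0],0],
    [[-0.02,-0.008,0],[0,0,0],0],
    [[-0.06,-0.02,0],[0,0,0],0],
    [[-0.1,-0.05,0],[0,0,0],0.5],
    [[-0.11,-0.08,-0.14],[0,0,0],0.85],
    [[-0.11,-0.08,-0.14],[0,0,0],0.85],
    [[-0.11,-0.08,-0.14],[0,0,0],0.85],
    [[-0.11,-0.08,-0.14],[0,0,0],0.85],
    [[-0.11,-0.08,-0.14],[0,0,0],0.85],
  ],
)

```text
clock: 34.13
tool_pos: [0.5059, 0.0036, 0.1351]
orientation: [-110.6, 89.9, -101.0]
force: [-0.0, -0.2, -0.2]
opening: 0.0348
```

Run:
```python
from look import *
L,im=look()
goto((429.2,172,130,144.8),(429.2,172,57,144.8))
cv2.imwrite("pics/p4.png",np.hstack([cv2.resize(im["top"][140:270,160:290],(400,400),interpolation=2),cv2.resize(im["side"][210:340,170:300],(400,400),interpolation=2)]))
```

```text
JIG  [605.8, 243.4, 9.2] 0.251 2 top [605.5, 243.7, 9.74] jig 46.6 38.8 ang -0.6
JIG  [598.0, 293.6, 6.98] 0.231 2 top [599.2, 293.2, 8.9] jig 47.4 89.5 ang -2.9
JIG  [617.6, 194.0, 8.88] 0.198 2 top [618.7, 194.3, 9.22] jig 49.8 -12.0 ang -1.0
JIG  [626.6, 144.3, 8.57] 0.261 2 top [627.6, 144.8, 8.85] jig 50.1 -62.5 ang -1.3
t34.3 tcp [510.7   5.7 134.4] jaw 99.8 open 50.8 F [-0.8 -0.1 -0.4] j [  23.   10.  -27.    0.  -53. -103.]
(429.2, 172, 130, 144.8) shift [ 0.0039  0.1777 -0.0522] turn [-45.   -0.1   0.2] alt [1.35e+02 2.00e-01 1.00e-01] rows 6.3
(429.2, 172, 57, 144.8) shift [ 0.0769  0.1779 -0.0522] turn [-45.   -0.1   0.2] alt [1.35e+02 2.00e-01 1.00e-01] rows 6.3
```

View pics/p4.png

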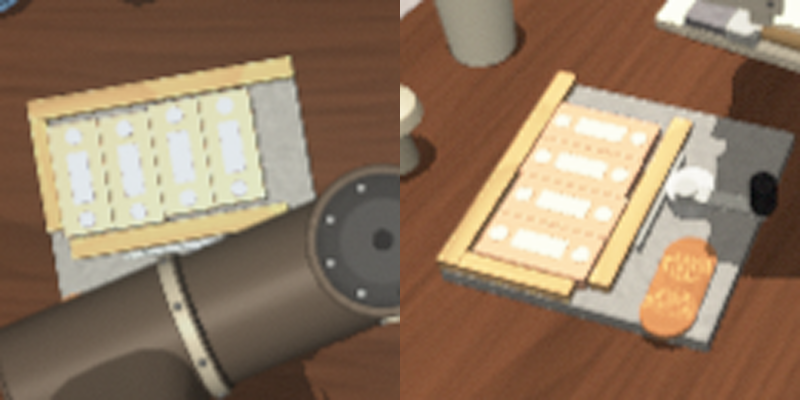

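The four tiles form a gapless row at the side fence, with the cam open and the knob free. Now I close the cam.

Call:
drive_tool(
  plan=[
    [[0.0,0.178,-0.052],[-45,0,0.2],0.9],
    [[0.0,0.178,-0.052],[-45,0,0.2],0.9],
    [[0.0,0.178,-0.052],[-45,0,0.2],0.9],
    [[0.0,0.178,-0.052],[-45,0,0.2],0.9],
    [[0.0,0.178,-0.052],[-45,0,0.2],0.9],
    [[0.0,0.178,-0.052],[-45,0,0.2],0.9],
    [[0.0,0.178,-0.052],[-45,0,0.2],0.9],
    [[0.0,0.178,-0.052],[-45,0,0.2],0.9],
    [[0.0,0.178,-0.052],[-45,0,0.2],0.9],
    [[0.03,0.178,-0.052],[-45,0,0.2],0.9],
    [[0.06,0.178,-0.052],[-45,0,0.2],0.9],
    [[0.077,0.178,-0.052],[-45,0,0.2],0.9],
    [[0.077,0.178,-0.052],[-45,0,0.2],0.2],
    [[0.077,0.178,-0.052],[-45,0,0.2],0.2],
    [[0.077,0.178,-0.052],[-45,0,0.2],0.2],
    [[0.077,0.178,-0.052],[-45,0,0.2],0.2],
    [[0.077,0.178,-0.052],[-45,0,0.2],0.2],
    [[0.077,0.178,-0.052],[-45,0,0.2],0.2],
    [[0.077,0.178,-0.052],[-45,0,0.2],0.2],
    [[0.077,0.178,-0.052],[-45,0,0.2],0.2],
  ],
)

```text
clock: 36.0
tool_pos: [0.4295, 0.1723, 0.0574]
orientation: [63.9, 89.9, 118.7]
force: [0.5, 0.1, 0.4]
opening: 0.031
```

Run:
```python
from look import *
goto(); print(inv(p,ctrl.get_obs()["tool_pos"]))
```

```text
t36.0 tcp [429.5 172.3  57.4] jaw 144.8 open 31.0 F [0.5 0.1 0.4] j [ 46.  12. -38.  -0. -40. -81.]
[-0.13928184 -0.00117001]
```

Call:
drive_tool(
  plan=[
    [[0,0,0],[0,0,0],0.2],
    [[0,0,0],[0,0,0],0.2],
    [[0,-0.005,-0.004],[0,0,0],0.2],
    [[0,-0.01,-0.008],[0,0,0],0.2],
    [[0,-0.016,-0.0115],[0,0,0],0.2],
    [[0,-0.025,-0.0155],[0,0,0],0.2],
    [[0,-0.034,-0.018],[0,0,0],0.2],
    [[0,-0.043,-0.0195],[0,0,0],0.2],
    [[0,-0.053,-0.02],[0,0,0],0.2],
    [[0,-0.063,-0.0195],[0,0,0],0.2],
    [[0,-0.073,-0.0175],[0,0,0],0.2],
    [[0,-0.082,-0.0145],[0,0,0],0.2],
    [[0,-0.09,-0.01],[0,0,0],0.2],
    [[0,-0.097,-0.005],[0,0,0],0.2],
    [[0,-0.102,-0.001],[0,0,0],0.2],
    [[0,-0.105,0.002],[0,0,0],0.2],
    [[0,-0.106,0.003],[0,0,0],0.2],
    [[0,-0.106,0.003],[0,0,0],0.2],
  ],
)

```text
clock: 37.5
tool_pos: [0.5143, 0.1118, 0.0565]
orientation: [143.1, 89.6, -162.1]
force: [-12.7, -1.7, 8.1]
opening: 0.0255
```

Run:
```python
from look import *
goto(); q=inv(p,ctrl.get_obs()["tool_pos"])*1e3; print(q,np.arctan2(-q[1],-(q[0]+64)))
```

```text
t37.5 tcp [514.3 111.8  56.5] jaw 144.7 open 25.5 F [-12.7  -1.7   8.1] j [ 34.  17. -30.  -0. -43. -69.]
[-66.10679439 -75.25475696] 1.5428081392728805
```

Call:
drive_tool(
  plan=[
    [[0,0,0],[0,0,0],0.7],
    [[0,0,0],[0,0,0],0.7],
    [[0,0,0],[0,0,0],0.7],
    [[0,0,0],[0,0,0],0.7],
    [[-0.03,0,0],[0,0,0],0.7],
    [[-0.07,0,0],[0,0,0],0.7],
    [[-0.11,0,0],[0,0,0],0.8],
    [[-0.13,-0.15,-0.1],[0,0,0],0.8],
    [[-0.13,-0.15,-0.1],[0,0,0],0.8],
    [[-0.13,-0.15,-0.1],[0,0,0],0.8],
    [[-0.13,-0.15,-0.1],[0,0,0],0.8],
    [[-0.13,-0.15,-0.1],[0,0,0],0.8],
    [[-0.13,-0.15,-0.1],[0,0,0],0.8],
    [[-0.13,-0.15,-0.1],[0,0,0],0.8],
  ],
)

```text
clock: 38.67
tool_pos: [0.5802, -0.0571, 0.1861]
orientation: [142.1, 89.5, -163.3]
force: [0.1, 0.5, -0.3]
opening: 0.0699
```

Run:
```python
from look import *
L,im=look(); goto()
cv2.imwrite("pics/p5.png",np.hstack([cv2.resize(im["top"][145:245,165:265],(400,400),interpolation=2),cv2.resize(im["side"][220:340,175:295],(400,400),interpolation=2)]))
```

```text
ware [777.1, 279.5, -21.99] 1.0 1 top [777.1, 279.5, -21.99] 
t38.9 tcp [579.8 -55.2 186.3] jaw 144.8 open 70.1 F [ 0.2 -0.1  0.8] j [ 14.  14. -14.   0. -62. -49.]
```

View pics/p5.png

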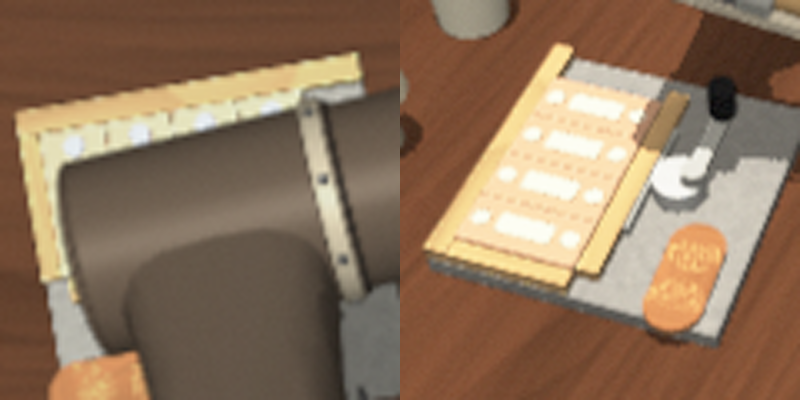

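The cam is closed in the side view, and the row looks tight on both fences. The arm covers the top view, so I swing away for one last check.

Call:
drive_tool(
  plan=[
    [[0,-0.05,-0.27],[0,0,0],0.8],
    [[0,-0.05,-0.27],[0,0,0],0.8],
    [[0,-0.05,-0.27],[0,0,0],0.8],
    [[0,-0.05,-0.27],[0,0,0],0.8],
    [[0,-0.05,-0.27],[0,0,0],0.8],
    [[0,-0.05,-0.27],[0,0,0],0.8],
    [[0,-0.05,-0.27],[0,0,0],0.8],
    [[0,-0.05,-0.27],[0,0,0],0.8],
    [[0,-0.05,-0.27],[0,0,0],0.8],
    [[0,-0.05,-0.27],[0,0,0],0.8],
  ],
)

```text
clock: 39.7
tool_pos: [0.4654, -0.3039, 0.1878]
orientation: [142.3, 89.6, -162.9]
force: [-0.4, 0.9, 0.1]
opening: 0.0704
```

Run:
```python
from look import *
L,im=look(); goto()
t=cv2.resize(im["top"][145:245,165:265],(400,400),interpolation=2)
for a in (1.4,1.57):
    u=(proj("top",tf(p,[-.063-.075*np.cos(a),-.075*np.sin(a),.085]))[0]+.5-[165,145])*4; cv2.circle(t,tuple(u.astype(int).tolist()),2,(0,255,0),-1)
cv2.imwrite("pics/p6.png",np.hstack([t,cv2.resize(im["side"][220:340,175:295],(400,400),interpolation=2)]))
```

```text
JIG  [616.0, 245.1, 9.33] 0.239 2 top [615.8, 244.9, 10.03] jig 56.9 38.7 ang -0.5
JIG  [624.9, 196.0, 9.27] 0.212 2 top [624.1, 196.1, 9.74] jig 57.3 -11.2 ang -0.6
JIG  [634.2, 145.4, 8.89] 0.304 2 top [634.4, 145.6, 9.61] jig 57.8 -62.7 ang -1.0
JIG  [606.5, 293.6, 9.5] 0.169 2 top [606.3, 293.7, 9.88] jig 55.8 88.1 ang -0.3
ware [592.3, -67.9, -5.48] 0.779 1 top [592.3, -67.9, -5.48] 
t39.9 tcp [ 465.7 -303.6  187.8] jaw 144.9 open 70.3 F [ 0.4 -0.1 -0.6] j [-13.  11. -18.   0. -62. -22.]
```

View pics/p6.png

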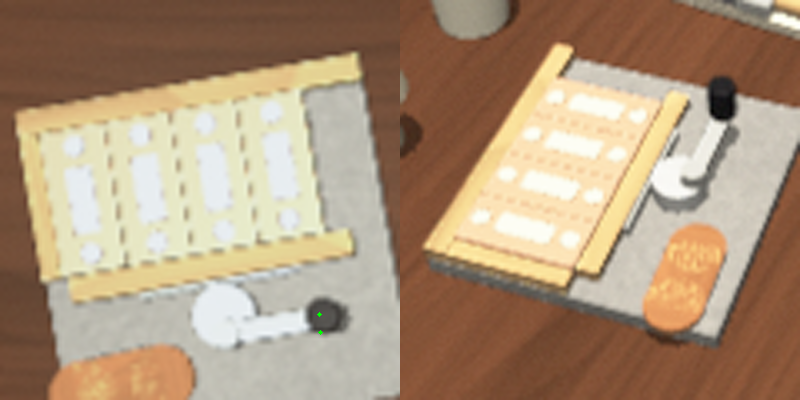

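```bash
python3 -c "
from plant import ctrl
print(ctrl.close_job(), ctrl.get_obs()['clock'])"
```

```text
the job is handed in; nothing more can be done
the job is handed in; nothing more can be done
```

I opened the cam, laid all four tiles in the gap and pushed the row up to the side fence after each one. I then closed the cam, moved the arm clear and handed the job in at about 40 s. The hand-in gives no verdict.

**Row against the side fence:** each push ended at about 17–20 N. The tool stopped at 50.2, 0.1, −49.8 and −99.9 mm in the board frame, which is the 50 mm tile pitch, so the row was tight before I closed the cam.

**After closing:**
- **Back fence:** the camera puts the tile centres at x of about 56–58 mm, against 55 mm when seated. The board frame itself is only good to about 2 mm.
- **Squareness:** tile angles read within about 1° of square. The limit is 1.7°.
- **Spacing:** three gaps read 49.4, 49.9 and 51.5 mm. I took the 51.5 mm as camera noise, because no gap shows in either view.
- **Cam:** about 1.54 rad from the knob position, and the picture agrees.
- **Bystanders:** the rib looks unmoved in the last pictures. I did not measure the brush, jar or mushroom again at the end.

**Not checked:** batten pressure on each tile cannot be read directly. I inferred it from the batten lying against all four tiles in the pictures.

The knob landmark differed by 23 mm between the two cameras at the start, so I used the board geometry and the feel of the grip instead. The tile detector also reported a few false tiles (the brush handle and parts of the batten), which I ignored.

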